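# Screw the support jack up under the workpiece lug

## Task

The aluminium workpiece has an overhanging lug that needs support before it is measured. With the red-handled bar in the brass collar's holes, moved to a fresh hole whenever it can swing no farther, turn the collar clockwise (seen from above) until the jack's cap bears snugly under the lug, as felt at the bar, without forcing it. Then lay the bar back on its blue rest, and leave the other things where they are.

Things in the scene. Friction and masses are not known exactly. Their poses are not given: they have to be found in the camera images.
- jack: Steel screw jack fixed to the table. Origin on the table on its vertical axis; z up; x points away from the robot, within 13 deg of world x. Foot 104 mm across, 18 mm high, narrowing to 72 mm. On it turns a brass collar, 88 mm across, 28 to 59 mm above the table, which does not rise; the steel screw inside it does, carrying a 26 mm cap, which presses on the lug above it.
- collar_hole (a point): Mouth centre of one of the collar's six radial holes, 44 mm from the axis, 43.5 mm above the table; x points out of the hole. The holes are 60 deg apart, square, 15 x 15 mm, 32 mm deep (bottom 12 mm from the axis). A black line on the collar's top lies over each hole. The bar goes in level, along the hole.
- collar (a joint): Turn of the collar (rad), growing clockwise from above; raises the cap 2.55 mm per rad; stays where left. It runs at 0.4 Nm; held still, the hand may read only half of that. 1.7 to 3.2 rad from the start the cap meets the lug (the gap varies, unmeasured); then torque climbs 1.8 Nm per rad. Snug: 0.55 to 0.85 Nm about the jack's axis (hand's force x arm, plus its own moment); forced: over 1.2 Nm.
- workpiece: Aluminium plate 20 mm thick, top 111 mm above the table, on four steel pillars, with its lug; all fixed. Origin on the table on the jack's axis, axes as the jack's. Plate: x 10 to 160, y 55 to 205 mm. So the bar is worked on the robot's side of the jack, up to about 60 deg either side of the jack's -x. Not to be pushed with bar or hand.
- lug (a point): Centre of the top of the workpiece's lug, on the jack's axis, 111 mm above the table. The lug is a 28 mm wide arm over the jack, from 16 mm past the axis (jack's -y) to the plate on the robot's left (jack's +y); towards the plate it is up to 44 mm wide (x -14 to 30 mm).
- sphere (a point): Centre of a white 28 mm reference sphere, 99 mm high, on a slim steel stem with a 40 mm foot, fixed, part of the workpiece's set-up; not to be pushed. It stands on the robot's right of the jack.
- bar_grip (a point): Point on the bar's axis, in the red grip, where to hold it. Bar 200 mm long, about 0.15 kg: steel rod 12 mm in diameter with a round plain end; x runs along the bar towards that end, 130 mm ahead of this point. The red sleeve, 18 mm in diameter, reaches from 70 mm behind to 35 mm ahead of this point. At the start the bar lies level in its rest, 45 mm high.
- bar_tip (a point): Plain round end of the bar, on its axis; the end that goes into the holes.
- rest: Blue bar rest fixed to the table: foot 170 x 60 x 8 mm with two vees, 60 mm ahead of and 56 mm behind its origin. Origin on the table under its centre; x along the laid bar, towards its plain end. The laid bar has bar_grip 45 mm straight above the origin, free for 46 mm to either side along the bar; the vees' upper edges are about 55 mm high.
- ring_gauge: Steel ring gauge, 54 mm across, 18 mm high, loose; leave it.
- plug_gauge: Steel plug gauge, 24 mm across, 60 mm high, standing loose; leave it.
- oil: Small oil bottle, 44 mm across, 100 mm high, loose; leave it.
- angle_block: Dark steel block 50 x 50 x 40 mm, loose; leave it.
- driver: Screwdriver 170 mm long lying loose; leave it.
Mind the look-alikes: they are no part of the job. Leave any turquoise look-alike of the part that bears bar_grip alone.

How it is judged:
By the outcome, as a careful person would: the job done as asked, in the order asked, and still so for the second after the job is handed in, with the robot touching nothing.
It also fails if it takes over 72 s, if anything falls off the work surface, if the arm or the gripper's body presses on something with over 40 N, if the wrist force passes 120 N, or if a joint passes its speed limit or range.

## Robot

A 7-joint arm with a two-finger parallel gripper is mounted at the origin on the work surface. World frame = base frame: x ahead of the robot, y to its left, z up, the work surface at z = 0. Lengths are in m, angles in rad, forces in N, time in s.
With the tool pointing down it reaches from about 0.4 to 0.85 m from the base axis. Payload 10.4 kg.
Tool frame: the origin (TCP) lies between the finger pads; the fingertips stand 8 mm ahead of it and the grasp point (between the pads) lies 11 mm behind it; z points along the fingers, x is the direction in which the jaws open and shut, and the axes are right-handed (so a half turn about z gives the same grasp; the last joint's range is limited). The gripper opens to 87 mm and grips with 3 to 60 N. Pads are 19 mm wide; open, the fingers measure 117 mm over their backs; the gripper's body (75 mm by 190 mm) begins 51 mm behind the grasp point.
Start: joints at [1.128, 0.332, -0.065, 1.46, 0.022, 1.35, -0.088], TCP at [0.255, -0.571, 0.231] pointing down, gripper open.
Joint ranges: [-2.6, 2.6], [-0.5, 2.12], [-1.47, 1.34], [0.16, 2.42], [-1.27, 4.41], [0.06, 2.06], [-2.6, 2.6]. Speed limits (rad/s): [2.22, 2.22, 2.79, 2.79, 3.14, 3.14, 3.14].

## Interface

Orientations are given as a unit quaternion [x, y, z, w].
In Python, from bench import r, viewer gives the robot as it stands.
- The arm moves only by the tool apply_moves, never from a script. Its argument "increments" is a list of rows, each an object with "grip": the closure in counts, from 0 (fully open) to 255 (shut); "xyz": the shift along the tool's x, y, z in mm, a list of three; "rotation": the turn, a rotation vector about the tool's x, y, z in degrees, a list of three. A call has 1 to 5 rows; each row is the pose to reach, as a shift and turn from the pose measured when the call began, along the tool's axes at that moment; what a row does not reach only later rows make up. A row lasts 1/8 s, in which the tool goes at most 62.5 mm and 10.7 degrees, less where a joint would pass 70% of its speed; a pose out of reach is approached as far as the arm can. A call with a gripper value outside its range is refused whole. The fingers move at their own pace and stop on an object; "squeeze" is the grip in N (left out, the last holds). Time passes only in rows, so rows that repeat a pose let the fingers close. It gives the time, the measured TCP pose, the force and the opening at its end, in the units of the state.
- r.read_state(): the state, without advancing time (a new reading comes with each control period).
- viewer.camera(name): name is "side" or "top" or "wrist"; returns a dict with "img" (400x640x3 uint8, blue, green, red), "range_z" (400x640 float32, m along the optical axis (not along the pixel's ray), 0 where there is no reading), "vertical_fov" (degrees; the focal length in pixels is half the picture's height over the tangent of half this angle, whatever the lens; pixels are square), "cx", "cy" (the principal point, pixels), "rvec" (rotation vector, rad) and "tvec" (3), from world to camera coordinates, as OpenCV has them. Camera axes: x right, y down, z forward; pixel columns grow to the right and rows downward; lengths in m; the calibration is good to about 2 mm. A picture is of the moment at which its call begins.
- r.close_job(): hands the job in, once; it reports no verdict.
The state is a dict: "time": time; "joint_positions": joint angles; "joint_vel": joint speeds; "joint_torque": joint torques, N m; "ee_pos": TCP position; "eef_rot": TCP orientation; "ft_force": force on the tool from outside, world axes, zero at the start; "torque": the same for the moment, N m; "width": finger opening in m.
Only numpy, scipy, OpenCV 4.12 (cv2) and the standard library are available. Lean on these libraries where they do the work, as an engineer would, in place of code of your own. Each camera call takes 0.05 s, during which the arm holds its last target.

## Working session

There is one attempt and no reset: what is moved stays moved. The work goes in short steps, Python scripts to look and compute and a tool call to move; the robot and the scene stay as the last step left them, time stands still between calls to the robot, and variables do not carry over. Pictures are saved under pics/ and viewed, and the job is handed in when it is done.

Besides the shell and the picture viewer there is one more tool, called after "Call:" as a command line: name --argument value ..., lists and objects as JSON in quotes. apply_moves: Moves the arm, as the interface text tells. Its arguments: {"type":"object","properties":{"increments":{"type":"array","items":{"type":"object","properties":{"grip":{"type":"number"},"xyz":{"type":"array","items":{"type":"number"}},"rotation":{"type":"array","items":{"type":"number"}}}}},"squeeze":{"type":"number"}},"required":["increments"]}

```bash
ls; mkdir -p pics; python3 - <<'E'
from bench import r, viewer
import cv2
print(r.read_state())
for n in ["side","top","wrist"]:
    c=viewer.camera(n); cv2.imwrite(f"pics/{n}0.png",c["img"])
    print(n,c["vertical_fov"],c["cx"],c["cy"],c["rvec"],c["tvec"])
E
```

```text
pics
{'time': 0.0, 'joint_positions': array([ 1.12838026,  0.3328823 , -0.06470647,  1.4609813 ,  0.02162209,
        1.34991204, -0.0885116 ]), 'joint_vel': array([ 0.00085058, -0.00068363, -0.00026736,  0.00054627,  0.00057785,
        0.00104419, -0.00080886]), 'joint_torque': array([-8.02536397e-04, -6.23273993e+01,  2.40159774e-02, -3.89896953e+01,
       -6.13026833e-02,  3.97645449e-02,  1.66217301e-04]), 'ee_pos': array([ 0.25457307, -0.57036739,  0.22972837]), 'eef_rot': array([ 8.38931192e-01, -5.44236991e-01, -6.47004835e-04, -3.65920229e-04]), 'ft_force': array([ 0.76556567,  0.34277182, -0.87840345]), 'torque': array([-0.05939246,  0.00415054, -0.03890139]), 'width': 0.08688375852398024}
side 51.319029277176554 320.8813158253575 200.33816965188385 [ 2.34811189 -0.21605031  0.07390476] [-0.51697216  0.09181662  1.10532409]
top 53.955809767523796 320.0175740842603 205.9175280123611 [ 2.13346461 -2.17694226  0.17669178] [-0.05289068  0.53645062  0.97877297]
wrist 62.97430357137004 320.4520761213895 199.80013027635889 [-2.43532208  1.57915716  0.22051185] [-0.62384459 -0.03210303  0.39027319]
```

View pics/side0.png

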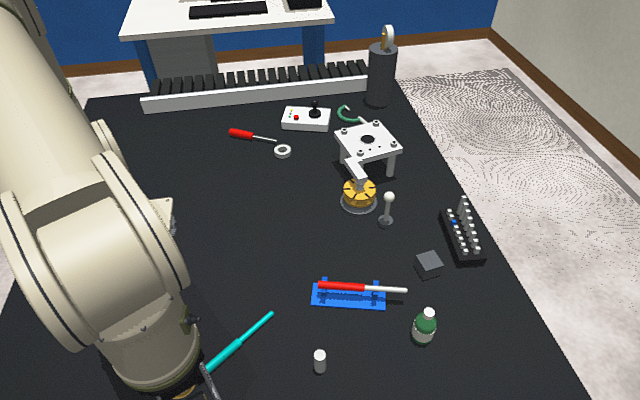

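View pics/top0.png

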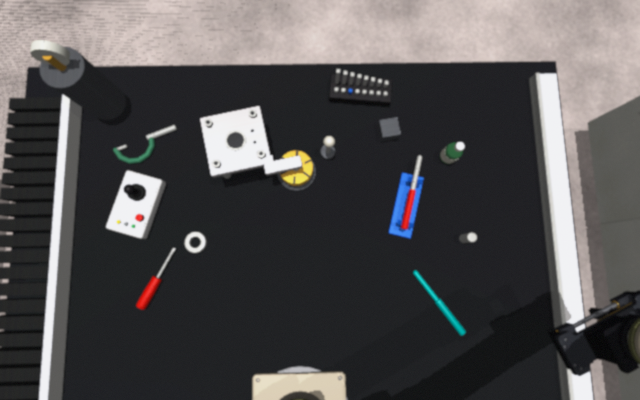

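View pics/wrist0.png

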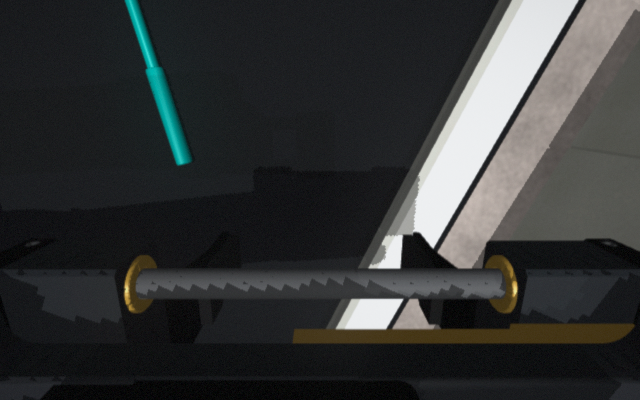

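The side view shows the red-handled bar on its blue rest at about (360,288). Look-alikes are the turquoise bar at (240,340) and the red screwdriver at (240,133). The jack's brass collar is at (360,193) in the side view and (296,168) in the top view. The bar I want is red and in the blue rest, at (412,195) in the top view.

```bash
cat > h.py <<'E'
import numpy as np, cv2
from bench import r, viewer
from scipy.spatial.transform import Rotation as R
def cam(n):
    c=viewer.camera(n); c["R"]=cv2.Rodrigues(np.array(c["rvec"],float))[0]; c["t"]=np.array(c["tvec"],float).ravel()
    c["f"]=200/np.tan(np.radians(c["vertical_fov"]/2)); return c
def plane(c,uv,z):
    uv=np.atleast_2d(uv).astype(float)
    d=np.c_[(uv[:,0]-c["cx"])/c["f"],(uv[:,1]-c["cy"])/c["f"],np.ones(len(uv))]@c["R"]
    o=-c["R"].T@c["t"]; s=(z-o[2])/d[:,2]; return o+d*s[:,None]
def proj(c,P):
    q=np.atleast_2d(P)@c["R"].T+c["t"]; return np.c_[c["cx"]+c["f"]*q[:,0]/q[:,2],c["cy"]+c["f"]*q[:,1]/q[:,2]]
def depthpts(c,mask):
    v,u=np.nonzero(mask); z=c["range_z"][v,u]; k=z>0; u,v,z=u[k],v[k],z[k]
    q=np.c_[(u-c["cx"])/c["f"]*z,(v-c["cy"])/c["f"]*z,z]; return (q-c["t"])@c["R"], np.c_[u,v]
def hsv(c): return cv2.cvtColor(c["img"],cv2.COLOR_BGR2HSV)
def mask(c,name):
    h=hsv(c); H,S,V=h[...,0],h[...,1],h[...,2]
    if name=="red": return ((H<8)|(H>172))&(S>150)&(V>70)
    if name=="blue": return (H>100)&(H<125)&(S>140)&(V>70)
    if name=="brass": return (H>15)&(H<32)&(S>120)&(V>90)
def comps(m,mina=30):
    n,l,s,c=cv2.connectedComponentsWithStats(m.astype(np.uint8)); return [(l==i,s[i],c[i]) for i in range(1,n) if s[i][4]>=mina]
E
python3 - <<'E'
from h import *
np.set_printoptions(precision=4,suppress=True)
for n in ["top","side"]:
    c=cam(n)
    for k,z in [("red",.05),("blue",.02),("brass",.059)]:
        for m,s,ce in comps(mask(c,k)):
            P,_=depthpts(c,m)
            print(n,k,s,ce,"plane",plane(c,ce,z)[0],"depthmed",np.median(P,0), "zmax",np.percentile(P[:,2],95) )
c=cam("top"); im=c["img"]
a=cv2.resize(im[120:220,230:350],None,fx=5,fy=5,interpolation=cv2.INTER_CUBIC); cv2.imwrite("pics/tj.png",a)
a=cv2.resize(im[140:250,370:490],None,fx=5,fy=5,interpolation=cv2.INTER_CUBIC); cv2.imwrite("pics/tb.png",a)
c=cam("side"); im=c["img"]
a=cv2.resize(im[140:225,310:430],None,fx=6,fy=6,interpolation=cv2.INTER_CUBIC); cv2.imwrite("pics/sj.png",a)
E
```

```text
top red [402 190  13  39 208] [407.7404 208.9519] plane [ 0.5216 -0.2889  0.05  ] depthmed [ 0.5209 -0.2878  0.0536] zmax 0.057321253635841896
top red [136 215   7   6  31] [139.0645 217.2903] plane [0.5133 0.3953 0.05  ] depthmed [0.5142 0.3968 0.0474] zmax 0.0509960259273855
top red [136 276  25  34 394] [147.5431 293.0635] plane [0.3247 0.3663 0.05  ] depthmed [0.3228 0.3777 0.023 ] zmax 0.027694270651453846
top blue [ 388  172   37   67 1154] [404.4281 205.7764] plane [ 0.5342 -0.2879  0.02  ] depthmed [ 0.5356 -0.2876  0.0091] zmax 0.04823552594562232
top brass [42 55 11  6 49] [47.0408 57.2041] plane [0.9448 0.6526 0.059 ] depthmed [0.8381 0.5178 0.25  ] zmax 0.25343406246739864
top brass [282 150  15   8  76] [289.2763 153.3816] plane [0.6712 0.0133 0.059 ] depthmed [0.6719 0.0138 0.0594] zmax 0.06303603747683653
top brass [281 150  32  36 555] [299.4973 171.1369] plane [ 0.6238 -0.0125  0.059 ] depthmed [ 0.6187 -0.0169  0.0598] zmax 0.06311446666068561
side red [228 128  26  12 190] [240.4421 133.2421] plane [0.3229 0.3294 0.05  ] depthmed [0.32   0.3731 0.0193] zmax 0.02588
[... 471 characters left out ...]
6   6  31] [375.5484 282.0968] plane [ 0.6046 -0.2783  0.02  ] depthmed [ 0.5977 -0.2949  0.0477] zmax 0.05107294293250608
side blue [ 310  282   76   29 1403] [347.8824 298.9301] plane [ 0.5314 -0.31    0.02  ] depthmed [ 0.5338 -0.3033  0.0069] zmax 0.017949309944605883
side brass [377  33   9  16  59] [382.5085  40.3559] plane [0.9534 0.8769 0.059 ] depthmed [0.8328 0.5137 0.2259] zmax 0.24925838695667915
side brass [343 179  33  29 631] [358.851  193.6054] plane [ 0.626  -0.0222  0.059 ] depthmed [ 0.624  -0.0192  0.057 ] zmax 0.06038452391193016
side brass [173 385  22  14  75] [184.1733 393.28  ] plane [ 0.188  -0.4698  0.059 ] depthmed [ 0.2574 -0.5824  0.3233] zmax 0.3291652429394723
```

View pics/tj.png

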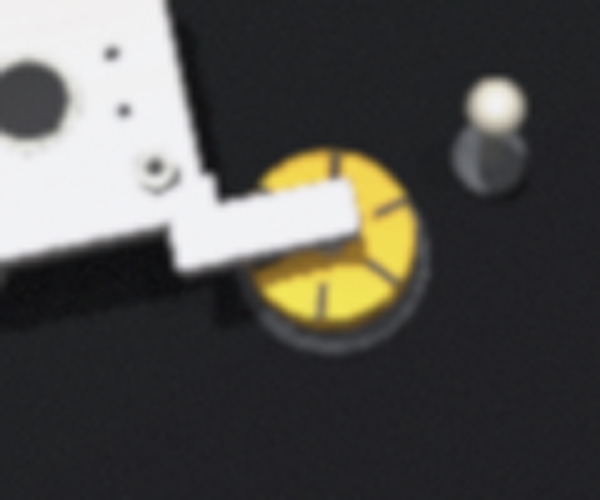

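View pics/sj.png

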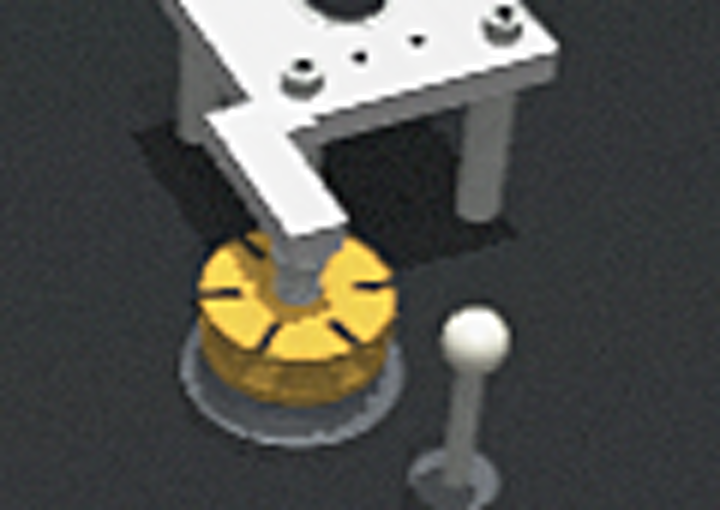

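View pics/tb.png

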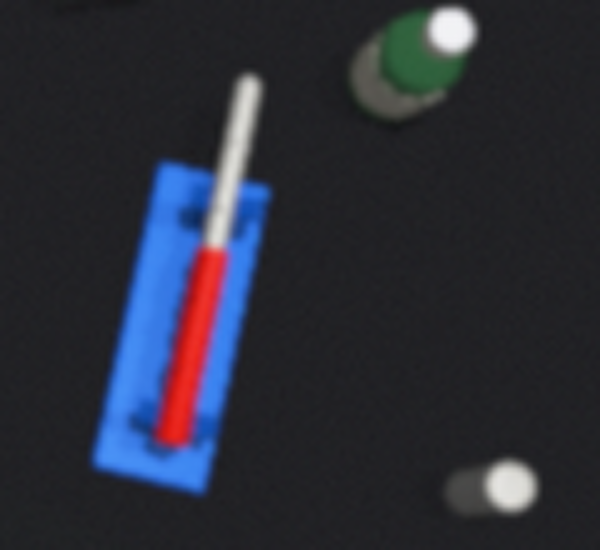

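```bash
cat > meas.py <<'E'
from h import *
from scipy.optimize import least_squares
np.set_printoptions(precision=4,suppress=True)
def ring(c,ctr,rs=np.linspace(.027,.041,8)):
    g=cv2.cvtColor(c["img"],cv2.COLOR_BGR2HSV)
    th=np.radians(np.arange(0,360,1.)); out=[]
    for rr in rs:
        P=np.c_[ctr[0]+rr*np.cos(th),ctr[1]+rr*np.sin(th),np.full(360,.059)]
        uv=proj(c,P).astype(np.float32)
        out.append([cv2.remap(g[...,k],uv[:,0][None],uv[:,1][None],cv2.INTER_LINEAR)[0] for k in (1,2)])
    o=np.array(out).astype(float).mean(0); return o[0],o[1]  # S,V
E
python3 - <<'E'
from meas import *
for n in ["top","side"]:
    c=cam(n)
    m=[x for x in comps(mask(c,"brass")) if 275<x[2][0]<375 and 140<x[2][1]<210]
    mm=sum(x[0].astype(np.uint8) for x in m)
    P,uv=depthpts(c,mm>0); k=P[:,2]>.057
    hull=cv2.convexHull(uv.astype(np.int32))[:,0]
    W=plane(c,hull,.059)
    print(n,len(hull)); 
    f=least_squares(lambda p:np.hypot(W[:,0]-p[0],W[:,1]-p[1])-.044,[.63,-.01],loss="soft_l1",f_scale=.001)
    print("center fixed r",f.x,(f.fun*1000).round(1), W[:,:2].tolist() if 0 else "")
    f3=least_squares(lambda p:np.hypot(W[:,0]-p[0],W[:,1]-p[1])-p[2],[.63,-.01,.044],loss="soft_l1",f_scale=.001); print("free",f3.x)
    # blue foot
    for bm,s,ce in comps(mask(c,"blue"),200):
        if ce[1]<150: continue
        cnt=max(cv2.findContours(bm.astype(np.uint8),cv2.RETR_EXTERNAL,cv2.CHAIN_APPROX_NONE)[0],key=len)[:,0]
        B=plane(c,cnt,.008)[:,:2].astype(np.float32); rect=cv2.minAreaRect(B*1000); print("rest",rect)
    for rm,s,ce in comps(mask(c,"red"),150):
        if ce[0]<300: continue
        v,u=np.nonzero(rm); W2=plane(c,np.c_[u,v],.050)[:,:2]
        mu=W2.mean(0); d=np.linalg.svd(W2-mu)[2][0]; d*=np.sign(d[0]); t=(W2-mu)@d
        print("red",mu,np.degrees(np.arctan2(d[1],d[0])),t.min(),t.max(), "ends",mu+d*t.min(),mu+d*t.max())
    for h_,nm in [(.099,"sphere")]:
        pass
E
```

```text
top 19
center fixed r [ 0.6325 -0.0028] [ 0.1  1.   0.9  0.2  0.5  0.9  1.4  1.5  1.4  1.5  0.5 -3.1  5.2  5.8
  5.8  5.4  4.5  2.8 -0.1] 
free [ 0.6349 -0.0019  0.0467]
rest ((538.8544921875, -294.685791015625), (66.28803253173828, 175.76895141601562), 74.78472900390625)
red [ 0.5217 -0.2889] -15.254725559211131 -0.05105001365345645 0.05173782405512489 ends [ 0.4724 -0.2754] [ 0.5716 -0.3025]
side 19
center fixed r [ 0.625  -0.0222] [ 1.4  0.4  2.7  4.7  6.2  6.1  5.4  3.5  2.9  0.6 -2.3  6.8 14.1 15.8
 16.6 17.4 21.8 20.8 14.2] 
free [ 0.6289 -0.0151  0.0544]
rest ((534.2314453125, -296.6894226074219), (63.8067741394043, 170.45797729492188), 73.54937744140625)
red [ 0.5184 -0.2909] -15.165549815358856 -0.051608630109729735 0.05160092850565869 ends [ 0.4686 -0.2774] [ 0.5682 -0.3044]
```

```bash
python3 - <<'E'
from meas import *
for n in ["top","side"]:
    c=cam(n); o=-c["R"].T@c["t"]; print(n,"cam",o)
    m=[x for x in comps(mask(c,"brass")) if 275<x[2][0]<375 and 140<x[2][1]<210]
    mm=sum(x[0].astype(np.uint8) for x in m)
    cnts=cv2.findContours(cv2.morphologyEx(mm,cv2.MORPH_CLOSE,np.ones((3,3))),cv2.RETR_EXTERNAL,cv2.CHAIN_APPROX_NONE)[0]
    pts=np.vstack([x[:,0] for x in cnts])
    hull=cv2.convexHull(pts)[:,0]
    W=plane(c,pts,.059)[:,:2]; p=np.array([.63,-.01])
    dirc=(o[:2]-p)/np.linalg.norm(o[:2]-p)
    for it in range(6):
        d=W-p; rr=np.hypot(*d.T); k=(d@dirc/rr<0.15)&(abs(rr-.044)<(.008 if it<3 else .0025))
        f=least_squares(lambda q:np.hypot(*(W[k]-q).T)-.0445,p,loss="soft_l1",f_scale=.001); p=f.x
    print(n,"rim ctr",p,k.sum(),np.abs(f.fun).mean())
    # lug top & plate: white at z>.1 by depth
    h=hsv(c); wm=(h[...,1]<40)&(h[...,2]>120)
    P,uv=depthpts(c,wm); k=(abs(P[:,2]-.111)<.006)&(P[:,0]>.5)&(P[:,0]<.95)&(P[:,1]>-.05)&(P[:,1]<.35)
    Q=P[k][:,:2]; 
    rect=cv2.minAreaRect(cv2.convexHull((Q*1000).astype(np.float32))); print("plate+lug depth n",k.sum(),rect)
    # sphere
    k=(P[:,2]>.085)&(P[:,2]<.118)&(P[:,0]>.5)&(P[:,0]<.8)&(P[:,1]<-.06)&(P[:,1]>-.2)
    print("sphere px",uv[k].mean(0),plane(c,uv[k].mean(0),.099),P[k].mean(0),k.sum())
    S,V=ring(c,p)
    import numpy as np
    idx=[i for i in range(360) if V[i]==V[np.arange(i-8,i+9)%360].min()]
    print("dark",[(i if i<180 else i-360,int(V[i]),int(S[i])) for i in idx])
E
```

```text
top cam [ 0.389  -0.0427  1.0466]
top rim ctr [ 0.6366 -0.001 ] 39 0.0007682930758618437
plate+lug depth n 3618 ((688.5850219726562, 105.39205169677734), (173.8255157470703, 219.8532257080078), 11.230507850646973)
sphere px [328.9022 140.9239] [[ 0.6903 -0.0882  0.099 ]] [ 0.687  -0.0877  0.1092] 92
dark [(15, 235, 147), (16, 235, 146), (35, 235, 121), (54, 208, 21), (80, 244, 3), (81, 244, 3), (82, 244, 3), (83, 244, 2), (84, 244, 2), (114, 70, 51), (115, 70, 69), (175, 159, 109), (-157, 240, 161), (-156, 240, 161), (-155, 240, 161), (-154, 240, 161), (-126, 155, 117), (-68, 163, 124), (-6, 153, 84)]
side cam [ 0.3907 -0.7983  0.8411]
side rim ctr [ 0.632  -0.0036] 27 0.0010387182085514525
plate+lug depth n 1605 ((682.9736328125, 107.62480926513672), (173.54005432128906, 225.48777770996094), 11.298480987548828)
sphere px [388.6329 196.038 ] [[ 0.686  -0.0848  0.099 ]] [ 0.6832 -0.0917  0.1061] 79
dark [(23, 243, 165), (27, 243, 165), (28, 243, 165), (30, 243, 165), (31, 243, 166), (32, 243, 167), (33, 243, 167), (63, 109, 3), (87, 100, 6), (111, 60, 91), (165, 96, 87), (-162, 240, 167), (-150, 239, 165), (-129, 71, 101), (-102, 236, 167), (-101, 236, 167), (-83, 234, 166), (-64, 74, 154), (-39, 238, 166), (-1, 82, 127)]
```

```bash
cat > go.py <<'E'
from h import *
np.set_printoptions(precision=2,suppress=True)
def down(b):  # tool pointing down, bar direction b (deg): x=b-90, y=away from tip
    a=np.radians(b-90); x=[np.cos(a),np.sin(a),0]; z=[0,0,-1]; y=np.cross(z,x); return R.from_matrix(np.c_[x,y,z])
def inc(pos,rot,s=None):
    s=s or r.read_state(); q=R.from_quat(s["eef_rot"])
    return q.inv().apply(np.array(pos)-s["ee_pos"])*1000, np.degrees((q.inv()*rot).as_rotvec())
def show(pos,b):
    s=r.read_state(); a,w=inc(pos,down(b),s); print("t",s["time"].round(2) if hasattr(s["time"],"round") else s["time"],"xyz",a,"rot",w)
def st():
    s=r.read_state(); x=R.from_quat(s["eef_rot"]).as_matrix()
    print("t %.2f pos"%s["time"],(s["ee_pos"]*1000).round(1),"bardir %.1f"%np.degrees(np.arctan2(-x[1,1],-x[0,1])),"zaxis",x[:,2].round(3),"F",s["ft_force"].round(2),"M",s["torque"].round(3),"w",round(s["width"]*1000,1),"q",s["joint_positions"].round(2))
    return s
E
python3 - <<'E'
from go import *
st(); show([.5365,-.2945,.19],-15.2)
c=cam("wrist"); o=-c["R"].T@c["t"]; s=r.read_state(); q=R.from_quat(s["eef_rot"])
print("cam in tool",q.inv().apply(o-s["ee_pos"]),"look",q.inv().apply(c["R"][2]))
E
```

```text
t 0.55 pos [ 254.8 -570.8  230.5] bardir 24.1 zaxis [ 0. -0. -1.] F [-0.05 -0.21 -0.3 ] M [-0.04  0.04  0.03] w 87.0 q [ 1.13  0.33 -0.06  1.46  0.02  1.35 -0.09]
t 0.55 xyz [-137.43 -369.88   40.53] rot [-0.   -0.   39.25]
cam in tool [-0.   -0.08 -0.15] look [0.   0.27 0.96]
```

Call:
apply_moves --increments '[{"grip": 0, "xyz": [-23, -62, 7], "rotation": [0, 0, 8]}, {"grip": 0, "xyz": [-46, -123, 14], "rotation": [0, 0, 16]}, {"grip": 0, "xyz": [-69, -185, 20], "rotation": [0, 0, 24]}, {"grip": 0, "xyz": [-92, -247, 27], "rotation": [0, 0, 32]}, {"grip": 0, "xyz": [-115, -308, 34], "rotation": [0, 0, 39]}]' --squeeze 30

```text
time: 1.23
ee_pos: [0.4777, -0.3513, 0.1986]
eef_rot: [-0.607, 0.794, -0.0, 0.0]
ft_force: [1.2, -0.3, 0.7]
width: 0.0874
```

```bash
python3 - <<'E'
from go import *
st(); show([.5365,-.2945,.15],-15.2)
E
```

```text
t 1.23 pos [ 477.7 -351.3  198.6] bardir -15.2 zaxis [ 0. -0. -1.] F [ 1.24 -0.26  0.7 ] M [ 0.01 -0.04 -0.  ] w 87.4 q [ 0.69  0.29 -0.16  1.59  0.05  1.27 -1.31]
t 1.225 xyz [-70.3  -41.84  48.63] rot [-0.04 -0.02 -0.01]
```

Call:
apply_moves --increments '[{"grip": 0, "xyz": [-45, -27, 31], "rotation": [0, 0, 0]}, {"grip": 0, "xyz": [-70, -42, 49], "rotation": [0, 0, 0]}, {"grip": 0, "xyz": [-70, -42, 49], "rotation": [0, 0, 0]}]'

```text
time: 1.6
ee_pos: [0.5376, -0.2916, 0.1479]
eef_rot: [-0.609, 0.793, 0.001, 0.0]
ft_force: [-0.8, 0.2, 0.3]
width: 0.0868
```

```bash
python3 - <<'E'
from go import *
st()
c=cam("wrist"); cv2.imwrite("pics/w1.png",c["img"])
m=mask(c,"red")
for rm,s,ce in comps(m,100):
    v,u=np.nonzero(rm); P,_=depthpts(c,rm); W2=plane(c,np.c_[u,v],.052)[:,:2]
    mu=W2.mean(0); d=np.linalg.svd(W2-mu)[2][0]; d*=np.sign(d[0]); t=(W2-mu)@d
    e1,e2=mu+d*t.min(),mu+d*t.max()
    print(s,ce,"med z",np.median(P[:,2]),"dir",np.degrees(np.arctan2(d[1],d[0])),"len",np.ptp(t),"e",(e1*1000).round(1),(e2*1000).round(1),"grip from front",((e2-d*.035)*1000).round(1),"mu",(mu*1000).round(1))
E
```

```text
t 1.60 pos [ 537.6 -291.6  147.9] bardir -14.9 zaxis [-0.  0. -1.] F [-0.79  0.19  0.29] M [0.03 0.03 0.07] w 86.8 q [ 0.58  0.37 -0.2   1.59  0.08  1.19 -1.46]
[314 208  19  60 950] [323.3  241.33] med z 0.05222855689101066 dir -17.198102409554927 len 0.052662302417718715 e [ 484.3 -277.6] [ 534.6 -293.2] grip from front [ 501.2 -282.8] mu [ 506.7 -284.6]
```

View pics/w1.png

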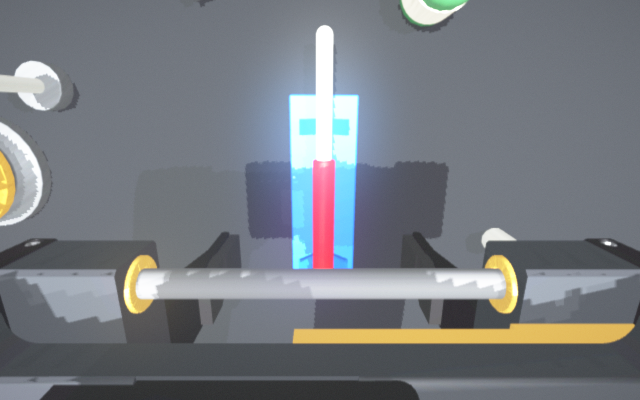

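The wrist view shows the red sleeve from (323,160) down to (323,268) and the steel rod's tip at (324,30), on the blue rest and straight between the jaws. I'll work out its line from that.

```bash
python3 - <<'E'
from go import *
s=st()
c=cam("wrist"); im=c["img"]; h=hsv(c)
red=((h[...,0]<8)|(h[...,0]>170))&(h[...,1]>80)
# rod: bright columns near 324, rows 26..155
for row in (40,70,100,130):
    g=h[row,300:345]; k=np.nonzero((g[:,2]>215)&(g[:,1]<60))[0]; print(row,300+k.min() if len(k) else None,300+k.max() if len(k) else None)
for row in (165,190,215,240,260):
    k=np.nonzero(red[row,290:360])[0]; print(row,290+k.min(),290+k.max()) if len(k) else 0
k=np.nonzero(red[140:180,323])[0]; print("front row",140+k.min())
f=140+k.min()
A=plane(c,[[323,f]],.049)[0]; print("front",A*1000)
for row in (40,130,165,250): print(row,plane(c,[[324,row]],.045)[0]*1000)
q=R.from_quat(s["eef_rot"]); print("optic check: tool centreline px",proj(c,[s["ee_pos"]+q.apply([0,-.1,.1])]))
E
```

```text
t 1.65 pos [ 536.7 -294.   149. ] bardir -15.1 zaxis [-0.  0. -1.] F [-0.15 -0.24  0.6 ] M [0.   0.1  0.04] w 87.0 q [ 0.58  0.37 -0.2   1.59  0.08  1.19 -1.46]
40 312 328
70 312 328
100 300 344
130 312 327
165 327 327
190 311 329
215 310 329
240 311 329
260 311 329
front row 178
front [ 556.8  -300.42   49.  ]
40 [ 653.79 -327.12   45.  ]
130 [ 592.37 -310.76   45.  ]
165 [ 565.97 -303.73   45.  ]
250 [ 494.88 -284.79   45.  ]
optic check: tool centreline px [[321.99  71.66]]
```

Call:
apply_moves --increments '[{"grip": 0, "xyz": [-1, 2, 40], "rotation": [0, 0, 0]}, {"grip": 0, "xyz": [-1, 2, 80], "rotation": [0, 0, 0]}, {"grip": 0, "xyz": [-1, 2, 112], "rotation": [0, 0, 0]}, {"grip": 0, "xyz": [-1, 2, 115], "rotation": [0, 0, 0]}, {"grip": 120, "xyz": [-1, 2, 115], "rotation": [0, 0, 0]}]'

```text
time: 2.33
ee_pos: [0.535, -0.2955, 0.0364]
eef_rot: [-0.607, 0.795, -0.001, 0.0]
ft_force: [0.4, -1.0, 0.5]
width: 0.0825
```

Call:
apply_moves --increments '[{"grip": 255, "xyz": [0, 0, 0], "rotation": [0, 0, 0]}, {"grip": 255, "xyz": [0, 0, 0], "rotation": [0, 0, 0]}, {"grip": 255, "xyz": [0, 0, 0], "rotation": [0, 0, 0]}, {"grip": 255, "xyz": [0, 0, 0], "rotation": [0, 0, 0]}]' --squeeze 50

```text
time: 2.82
ee_pos: [0.535, -0.2955, 0.0366]
eef_rot: [-0.607, 0.795, -0.002, 0.0]
ft_force: [0.4, -0.1, 0.1]
width: 0.0452
```

```bash
python3 - <<'E'
from go import *
st()
c=cam("wrist"); cv2.imwrite("pics/w2.png",c["img"])
E
```

```text
t 2.83 pos [ 535.  -295.5   36.6] bardir -15.3 zaxis [ 0. -0. -1.] F [ 0.38 -0.08  0.07] M [ 0.04  0.01 -0.05] w 45.2 q [ 0.58  0.48 -0.19  1.69  0.11  0.98 -1.49]
```

View pics/w2.png

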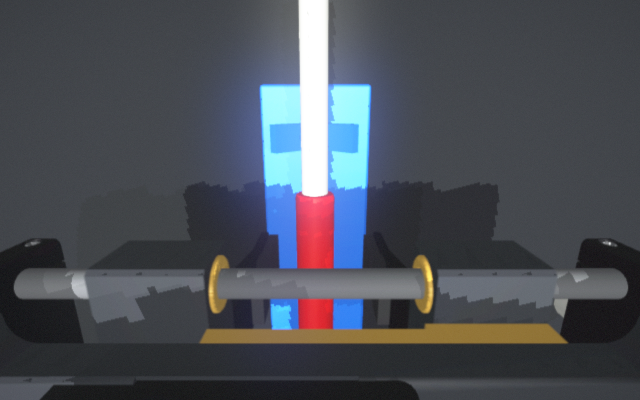

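Call:
apply_moves --increments '[{"grip": 180, "xyz": [-2.5, 0, 1], "rotation": [0, 0, 0]}, {"grip": 180, "xyz": [-2.5, 0, 1], "rotation": [0, 0, 0]}]'

```text
time: 3.12
ee_pos: [0.5357, -0.2926, 0.0353]
eef_rot: [-0.607, 0.795, -0.001, 0.0]
ft_force: [-0.3, 0.0, 0.1]
width: 0.0271
```

```bash
python3 - <<'E'
from go import *
s=st()
c=cam("wrist"); h=hsv(c); q=R.from_quat(s["eef_rot"])
for row in (100,150,180): 
    k=np.nonzero((h[row,280:350,2]>200)&(h[row,280:350,1]<80))[0]; print(row,280+k.min(),280+k.max(),"bar pt",plane(c,[[280+(k.min()+k.max())/2,row]],.045)[0]*1000, "in tool",q.inv().apply(plane(c,[[280+(k.min()+k.max())/2,row]],.045)[0]-s["ee_pos"])*1000)
for row in (200,215,230):
    k=np.nonzero((h[row,280:350,2]>60)&(h[row,280:350,1]>150)&((h[row,280:350,0]<8)|(h[row,280:350,0]>170)))[0]; print(row,280+k.min(),280+k.max(),"in tool",q.inv().apply(plane(c,[[280+(k.min()+k.max())/2,row]],.05)[0]-s["ee_pos"])*1000)
E
```

```text
t 3.12 pos [ 535.7 -292.6   35.3] bardir -15.3 zaxis [ 0. -0. -1.] F [-0.31  0.02  0.14] M [ 0.12  0.01 -0.02] w 27.1 q [ 0.58  0.48 -0.19  1.69  0.11  0.97 -1.49]
100 307 334 bar pt [ 611.18 -311.99   45.  ] in tool [ -1.18 -77.97  -9.52]
150 308 334 bar pt [ 590.81 -306.67   45.  ] in tool [ -0.95 -56.93  -9.56]
180 308 334 bar pt [ 577.81 -303.13   45.  ] in tool [ -0.94 -43.45  -9.59]
200 303 339 in tool [ -0.94 -35.49 -14.61]
215 304 339 in tool [ -0.71 -28.5  -14.62]
230 303 339 in tool [ -0.93 -21.32 -14.64]
```

Call:
apply_moves --increments '[{"grip": 255, "xyz": [-0.5, 0, 0], "rotation": [0, 0, 0]}, {"grip": 255, "xyz": [-0.5, 0, 0], "rotation": [0, 0, 0]}, {"grip": 255, "xyz": [-0.5, 0, 0], "rotation": [0, 0, 0]}]' --squeeze 55

```text
time: 3.55
ee_pos: [0.5356, -0.2928, 0.0354]
eef_rot: [-0.607, 0.795, -0.002, -0.0]
ft_force: [0.3, -2.7, -0.3]
width: 0.0166
```

```bash
python3 - <<'E'
from go import *
s=st()
E
```

```text
t 3.55 pos [ 535.6 -292.8   35.4] bardir -15.3 zaxis [ 0. -0. -1.] F [ 0.3  -2.73 -0.28] M [-0.51  0.18  0.03] w 16.6 q [ 0.58  0.48 -0.19  1.69  0.11  0.97 -1.49]
```

Call:
apply_moves --increments '[{"grip": 255, "xyz": [0, 0, -30], "rotation": [0, 0, 0]}, {"grip": 255, "xyz": [0, 0, -70], "rotation": [0, 0, 0]}, {"grip": 255, "xyz": [0, 0, -90], "rotation": [0, 0, 0]}]'

```text
time: 3.92
ee_pos: [0.5362, -0.2926, 0.1273]
eef_rot: [-0.607, 0.795, -0.002, 0.0]
ft_force: [0.2, 0.1, -2.2]
width: 0.0168
```

```bash
python3 - <<'E'
from go import *
s=st(); show([.5135,-.168,.11],54)
E
```

```text
t 3.92 pos [ 536.2 -292.6  127.3] bardir -15.3 zaxis [ 0. -0. -1.] F [ 0.19  0.09 -2.15] M [ 0.04  0.09 -0.02] w 16.8 q [ 0.58  0.38 -0.2   1.62  0.08  1.14 -1.47]
t 3.925 xyz [-114.2    54.83   16.81] rot [ -0.15  -0.26 -69.29]
```

Call:
apply_moves --increments '[{"grip": 255, "xyz": [-16, 8, 0], "rotation": [0, 0, -10]}, {"grip": 255, "xyz": [-32, 16, 0], "rotation": [0, 0, -20]}, {"grip": 255, "xyz": [-49, 23, 0], "rotation": [0, 0, -30]}, {"grip": 255, "xyz": [-65, 31, 0], "rotation": [0, 0, -40]}, {"grip": 255, "xyz": [-81, 39, 5], "rotation": [0, 0, -50]}]'

```text
time: 4.55
ee_pos: [0.5197, -0.2034, 0.1215]
eef_rot: [0.887, -0.461, 0.002, 0.001]
ft_force: [0.0, 0.3, -2.0]
width: 0.0166
```

```bash
python3 - <<'E'
from go import *
s=st(); show([.5135,-.168,.09],54)
E
```

```text
t 4.55 pos [ 519.7 -203.4  121.5] bardir 35.1 zaxis [ 0. -0. -1.] F [ 0.03  0.26 -2.01] M [-0.04  0.07  0.1 ] w 16.6 q [ 0.61  0.3  -0.37  1.76  0.12  1.1  -0.76]
t 4.55 xyz [-32.66 -15.18  31.38] rot [ -0.02  -0.26 -18.95]
```

Call:
apply_moves --increments '[{"grip": 255, "xyz": [-17, -8, 16], "rotation": [0, 0, -10]}, {"grip": 255, "xyz": [-33, -15, 31], "rotation": [0, 0, -19]}, {"grip": 255, "xyz": [-33, -15, 31], "rotation": [0, 0, -19]}, {"grip": 255, "xyz": [-33, -15, 31], "rotation": [0, 0, -19]}]'

```text
time: 5.05
ee_pos: [0.5134, -0.1687, 0.0907]
eef_rot: [0.951, -0.311, 0.002, 0.001]
ft_force: [0.4, -0.3, -0.1]
width: 0.0165
```

```bash
python3 - <<'E'
from go import *
s=st()
for n in ["wrist","top","side"]:
    c=cam(n); cv2.imwrite(f"pics/{n}3.png",c["img"])
    if n!="wrist":
        p=proj(c,[.634,-.002,.05])[0].astype(int); im=c["img"][p[1]-60:p[1]+60,p[0]-80:p[0]+80]; cv2.imwrite(f"pics/{n}3c.png",cv2.resize(im,None,fx=5,fy=5,interpolation=cv2.INTER_CUBIC)); print(n,p-[80,60])
E
```

```text
t 5.05 pos [ 513.4 -168.7   90.7] bardir 53.8 zaxis [ 0. -0. -1.] F [ 0.45 -0.29 -0.06] M [-0.1   0.01 -0.04] w 16.5 q [ 0.61  0.3  -0.44  1.83  0.15  1.03 -0.52]
top [215 108]
side [279 130]
```

View pics/wrist3.png

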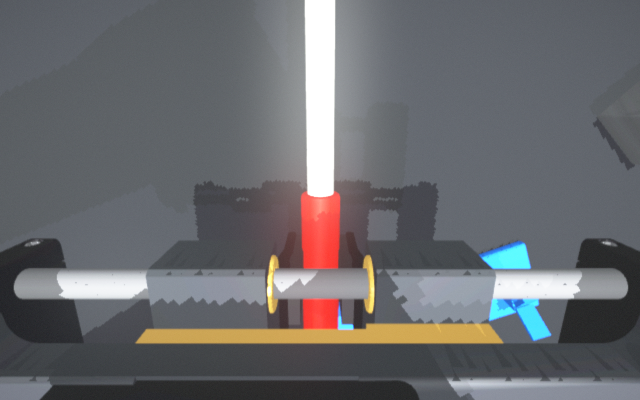

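View pics/top3c.png

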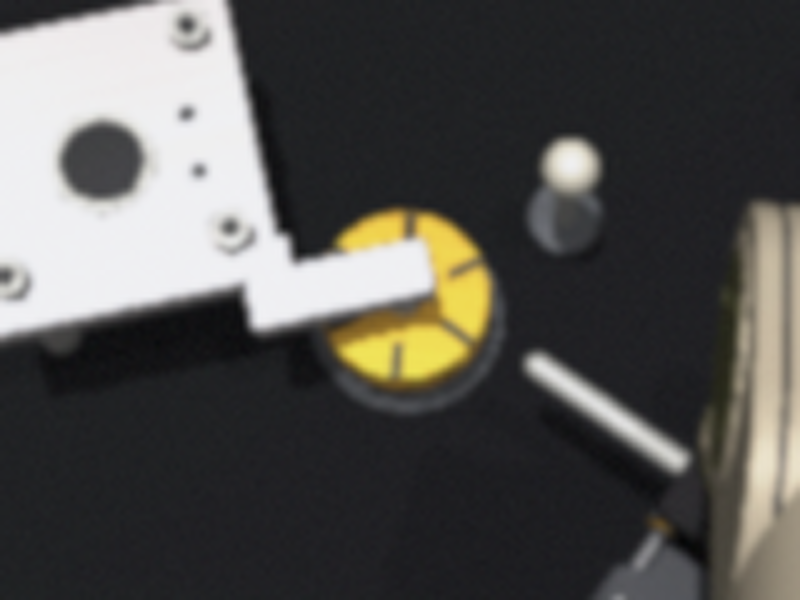

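View pics/side3c.png

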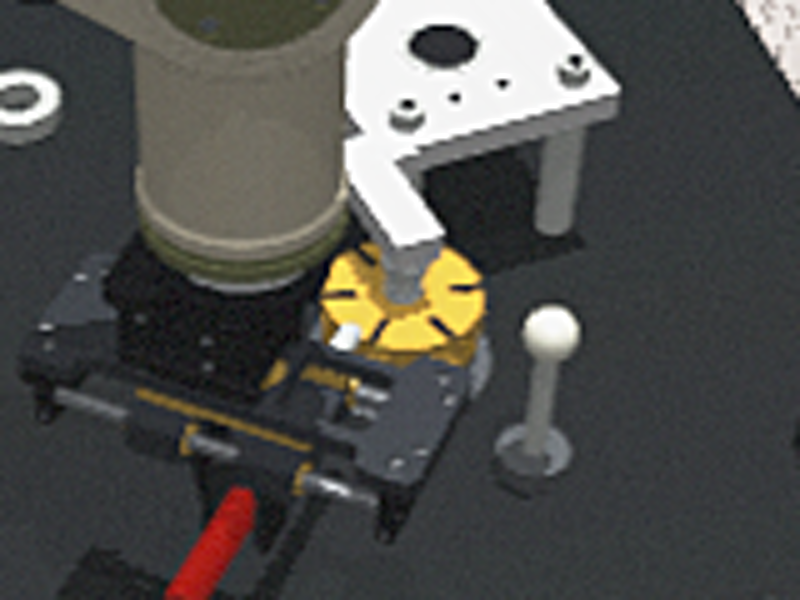

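```bash
cat >> meas.py <<'E'
def lines(c,p0,phi0,hs,rmin=.026,rmax=.042,verbose=True):
    """weighted dark pixels near hole lines (deg list hs offsets from phi0) -> centre, phi"""
    h=hsv(c); V=h[...,2].astype(float)
    uv0=proj(c,[p0[0],p0[1],.059])[0]; u0,v0=uv0.astype(int)
    U,Vv=np.meshgrid(np.arange(u0-30,u0+31),np.arange(v0-30,v0+31)); uv=np.c_[U.ravel(),Vv.ravel()]
    W=plane(c,uv,.059)[:,:2]; I=V[uv[:,1],uv[:,0]]
    p=np.array(p0,float); phi=phi0
    def sel(p,phi,k,wid):
        a=np.radians(phi+k); d=W-p; al=d@[np.cos(a),np.sin(a)]; pe=d@[-np.sin(a),np.cos(a)]
        m=(al>rmin)&(al<rmax)&(abs(pe)<wid); ref=np.percentile(I[m],85); w=np.clip(ref-I[m]-25,0,None); return W[m],w
    for it in range(4):
        D=[sel(p,phi,k,.007 if it==0 else .005) for k in hs]
        def res(q):
            o=[]
            for k,(X,w) in zip(hs,D):
                a=np.radians(q[2]+k); d=X-q[:2]; pe=d@[-np.sin(a),np.cos(a)]; o.append(np.sqrt(w/w.sum())*pe*1000)
            return np.concatenate(o+[(q[:2]-p0)*1000*PRI])
        f=least_squares(res,[p[0],p[1],phi],x_scale=[.001,.001,1]); p,phi=f.x[:2],f.x[2]
    per=[]
    for k,(X,w) in zip(hs,D):
        m=(X*w[:,None]).sum(0)/w.sum(); a=np.radians(phi+k); d=m-p; per.append((k,float(np.degrees(np.arctan2(d[1],d[0]))),float(d@[-np.sin(a),np.cos(a)]*1000),int(w.sum())))
    return p,phi,per
PRI=0.05
def rod(c,P0,P1,z,wid=14):
    """rod between world points approx; returns centreline points on plane z"""
    V=hsv(c)[...,2].astype(np.float32); g=cv2.GaussianBlur(V,(0,0),.7); out=[]
    for t in np.linspace(0,1,15):
        P=np.array(P0)*(1-t)+np.array(P1)*t; d=np.array(P1)-P0; n=np.array([-d[1],d[0],0])/np.hypot(d[0],d[1])
        s=np.arange(-wid,wid+.1,.5)/1000; Q=P+s[:,None]*n; uv=proj(c,Q).astype(np.float32)
        v=cv2.remap(g,uv[:,0][None],uv[:,1][None],cv2.INTER_LINEAR)[0]; w=np.clip(v-110,0,None)
        if w.sum()>100: out.append(np.r_[P+n*(w*s).sum()/w.sum(),np.sum(w>30)*.5])
    return np.array(out)
E
python3 - <<'E'
from meas import *; from go import st
s=st()
c=cam("top")
for hs in ([-120,-60,0,60],[-60,0],[-60,0,60]):
    print(lines(c,[.634,-.002],-66,hs))
b=np.radians(53.8); d=np.array([np.cos(b),np.sin(b),0]); P=s["ee_pos"]+[0,0,.0097]
o=rod(c,P+d*.085,P+d*.125,P[2]); print(o*1000)
m=o[:,:2].mean(0); v=np.linalg.svd(o[:,:2]-m)[2][0]; v*=np.sign(v[0]); print("dir",np.degrees(np.arctan2(v[1],v[0])),"perp off mm",(m-P[:2])@[-d[1],d[0]]*1000)
c2=cam("side"); print(lines(c2,[.634,-.002],-66,[-60,0,60,-120]))
# tip along
for n,cc in (("top",c),):
    V=hsv(cc)[...,2]; t=np.arange(.11,.145,.0005); uv=proj(cc,P+t[:,None]*d).astype(np.float32)
    v=cv2.remap(V,uv[:,0][None],uv[:,1][None],cv2.INTER_LINEAR)[0]; i=np.nonzero(v<120)[0][0]; print("tip along",t[i])
E
```

```text
t 5.20 pos [ 513.6 -168.8   90.9] bardir 53.9 zaxis [ 0. -0. -1.] F [ 0.25 -0.22 -0.88] M [-0.01 -0.   -0.05] w 16.4 q [ 0.61  0.3  -0.44  1.83  0.15  1.03 -0.51]
(array([ 0.64, -0.  ]), np.float64(-66.37574710848028), [(-120, 173.56672077029612, -0.035469315307013784, 327), (-60, -126.24482748395023, 0.07862905427703792, 496), (0, -66.49197154508484, -0.07292725620551728, 407), (60, -6.310805631508931, 0.04212552935703266, 508)])
(array([ 0.64, -0.  ]), np.float64(-68.02245291393149), [(-60, -128.01850935690965, 0.0023798607311324715, 482), (0, -68.01209337171201, 0.006402893899321721, 407)])
(array([ 0.64, -0.  ]), np.float64(-66.11614062219098), [(-60, -126.0883561679865, 0.016587669379109632, 496), (0, -66.13433094185731, -0.011406908160090795, 407), (60, -6.09241001355962, 0.015465241533383668, 544)])
[[  565.41  -101.42   100.64 10500.  ]
 [  567.09   -99.1    100.64 10500.  ]
 [  568.78   -96.8    100.64 10500.  ]
 [  570.49   -94.51   100.64 10000.  ]
 [  572.27   -92.27   100.64 10000.  ]
 [  573.98   -89.99   100.64 10000.  ]
 [  575.64   -87.66   100.64 10000.  ]
 [  577.33   -85.35   100.64 10000.  ]
 [  579.01   -83.04   100.64 10000.  ]
 [  580.63   -80.68   100.64 10500.  ]
 [  582.29   -78.36   100.64 10500.  ]
 [  583.97   -76.05   100.64 10500.  ]
 [  585.62   -73.71   100.64 10500.  ]
 [  587.29   -71.4    100.64 10500.  ]
 [  588.98   -69.1    100.64  9500.  ]]
dir 53.93397984051715 perp off mm -2.0878266999431876
(array([0.63, 0.  ]), np.float64(-67.7732618528689), [(-60, -127.0420944762595, 0.43673658211844035, 1120), (0, -68.50598513830684, -0.4400834907653528, 1284), (60, -7.444395833807305, 0.19196210539328215, 1283), (-120, 171.76870635831443, -0.2519317225087728, 157)])
tip along 0.131
```

Call:
apply_moves --increments '[{"grip": 255, "xyz": [0, 0, 30], "rotation": [0, 0, 0]}, {"grip": 255, "xyz": [0, 0, 57], "rotation": [0, 0, 0]}, {"grip": 255, "xyz": [0, 0, 57], "rotation": [0, 0, 0]}]'

```text
time: 5.68
ee_pos: [0.5123, -0.1685, 0.0323]
eef_rot: [0.951, -0.31, 0.001, 0.001]
ft_force: [-0.9, 1.0, -1.5]
width: 0.0166
```

```bash
cat > rel.py <<'E'
from meas import *; from go import st
def run(phi0,hs,hole,p0=(.634,-.002),verbose=True):
    s=st(); c=cam("top"); np.set_printoptions(precision=5,suppress=True)
    q=R.from_quat(s["eef_rot"]); d=-q.apply([0,1,0]); d[2]=0; d/=np.linalg.norm(d); P=s["ee_pos"]+[0,0,.0097]
    p,phi,per=lines(c,list(p0),phi0,hs); print("ctr(top)",p,"phi %.2f"%phi,[(a,round(b,1),round(e,2)) for a,b,e,_ in per])
    o=rod(c,P+d*.085,P+d*.122,P[2]); m=o[:,:2].mean(0); v=np.linalg.svd(o[:,:2]-m)[2][0]; v*=np.sign(v@d[:2])
    n=np.array([-d[1],d[0]]); print("rod n",len(o),"dir %.2f tool %.2f perp off %.2f mm"%(np.degrees(np.arctan2(v[1],v[0])),np.degrees(np.arctan2(d[1],d[0])),(m-P[:2])@n*1000))
    # hole axis relative to the rod axis in the same image
    a=np.radians(hole); h=np.array([np.cos(a),np.sin(a)]); nh=np.array([h[1],-h[0]]) # left of inward direction
    print("rod midpoint off hole axis (left+, looking inward) %.2f mm; radial of TCP-equiv tip %.1f"%((m-p)@nh*1000, ((m+v*(.130-np.dot(m-P[:2],d[:2])))-p)@h*1000))
    cw=cam("wrist"); 
    V=hsv(cw)[...,2]
    for t in (.05,.07,.09):
        uv=proj(cw,[P+d*t+[0,0,.006]])[0].round().astype(int)
        if 0<=uv[1]<400 and 0<=uv[0]<640:
            z=cw["range_z"][uv[1],uv[0]]; X=np.array([(uv[0]-cw["cx"])/cw["f"]*z,(uv[1]-cw["cy"])/cw["f"]*z,z]); print("rod top z at",t,((X-cw["t"])@cw["R"])[2])
    return s,c
E
python3 - <<'E'
from rel import *
s,c=run(-66,[-120,-60,0,60],-126.2)
p=proj(c,[.634,-.002,.05])[0].astype(int); im=c["img"][p[1]-60:p[1]+60,p[0]-80:p[0]+80]; cv2.imwrite("pics/top4c.png",cv2.resize(im,None,fx=5,fy=5,interpolation=cv2.INTER_CUBIC))
E
```

```text
t 5.67 pos [ 512.3 -168.5   32.3] bardir 53.9 zaxis [ 0. -0. -1.] F [-0.91  0.97 -1.5 ] M [-0.09 -0.    0.04] w 16.6 q [ 0.59  0.38 -0.42  1.87  0.19  0.92 -0.55]
ctr(top) [ 0.63604 -0.0015 ] phi -66.38 [(-120, 173.6, -0.04), (-60, -126.2, 0.09), (0, -66.5, -0.09), (60, -6.3, 0.05)]
rod n 15 dir 53.95 tool 53.91 perp off -2.23 mm
rod midpoint off hole axis (left+, looking inward) -0.77 mm; radial of TCP-equiv tip 77.8
rod top z at 0.05 0.04859618857266519
rod top z at 0.07 0.0483553290035499
rod top z at 0.09 0.04734681975976518
```

View pics/top4c.png

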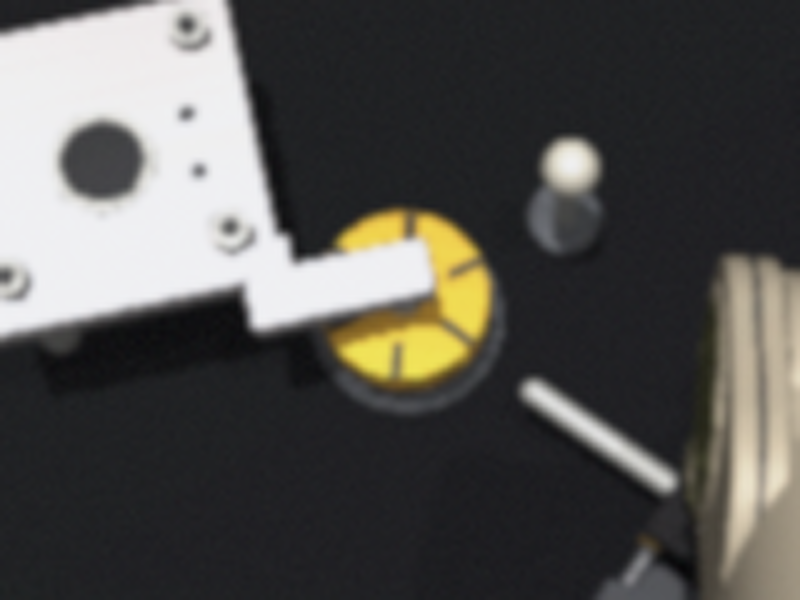

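Rod tip at crop (530,388) with the black line's end at (475,348): they're nearly collinear, rod 0.8 mm right of the hole axis. Next I advance.

Call:
apply_moves --increments '[{"grip": 255, "xyz": [-1, -20, -2], "rotation": [0, 0, 0]}, {"grip": 255, "xyz": [-1, -27, -2], "rotation": [0, 0, 0]}, {"grip": 255, "xyz": [-1, -27, -2], "rotation": [0, 0, 0]}]'

```text
time: 6.15
ee_pos: [0.5297, -0.1462, 0.0373]
eef_rot: [0.951, -0.309, 0.003, 0.001]
ft_force: [-0.5, -0.2, -1.4]
width: 0.0166
```

```bash
python3 - <<'E'
from rel import *
s,c=run(-66,[-120,-60,0,60],-126.2)
p=proj(c,[.634,-.002,.05])[0].astype(int); im=c["img"][p[1]-40:p[1]+60,p[0]-60:p[0]+80]; cv2.imwrite("pics/top5c.png",cv2.resize(im,None,fx=5,fy=5,interpolation=cv2.INTER_CUBIC))
c=cam("side")
p=proj(c,[.634,-.002,.05])[0].astype(int); im=c["img"][p[1]-40:p[1]+60,p[0]-80:p[0]+60]; cv2.imwrite("pics/side5c.png",cv2.resize(im,None,fx=5,fy=5,interpolation=cv2.INTER_CUBIC))
E
```

```text
t 6.15 pos [ 529.7 -146.2   37.3] bardir 54.0 zaxis [ 0.01 -0.   -1.  ] F [-0.46 -0.15 -1.42] M [-0.09  0.07 -0.01] w 16.6 q [ 0.55  0.39 -0.43  1.85  0.2   0.94 -0.6 ]
ctr(top) [ 0.63604 -0.00149] phi -66.37 [(-120, 173.6, -0.04), (-60, -126.2, 0.08), (0, -66.5, -0.08), (60, -6.3, 0.04)]
rod n 15 dir 53.82 tool 53.98 perp off -2.44 mm
rod midpoint off hole axis (left+, looking inward) -1.78 mm; radial of TCP-equiv tip 49.5
rod top z at 0.05 0.05094880309138072
rod top z at 0.07 0.05098270765105066
rod top z at 0.09 0.05264433727565729
```

View pics/top5c.png

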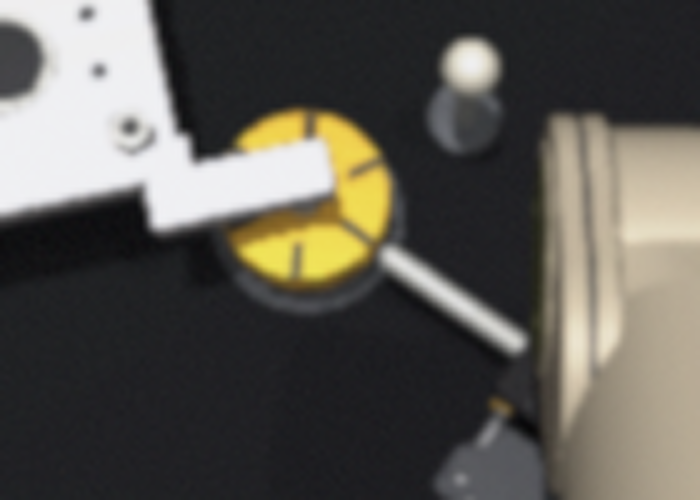

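View pics/side5c.png

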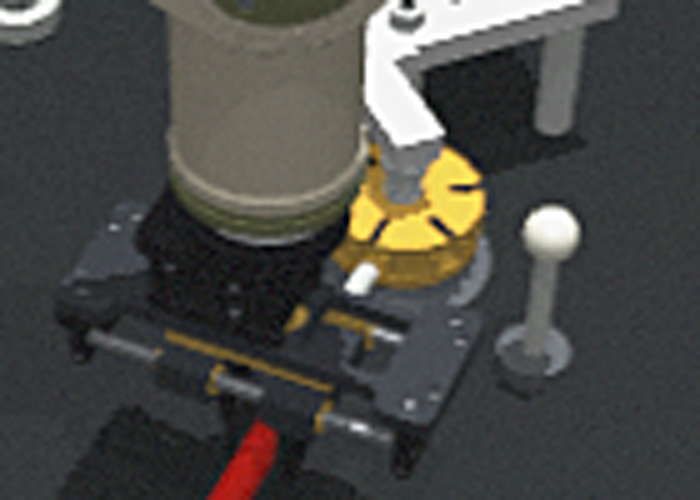

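```bash
python3 - <<'E'
from rel import *
run(-66,[-120,-60,0,60],-126.2)
E
```

```text
t 6.30 pos [ 528.9 -147.1   36.7] bardir 53.9 zaxis [ 0. -0. -1.] F [ 0.17  0.24 -1.51] M [-0.    0.01  0.03] w 16.3 q [ 0.55  0.39 -0.43  1.85  0.2   0.94 -0.6 ]
ctr(top) [ 0.63604 -0.0015 ] phi -66.37 [(-120, 173.6, -0.04), (-60, -126.2, 0.09), (0, -66.5, -0.08), (60, -6.3, 0.05)]
rod n 15 dir 53.86 tool 53.88 perp off -2.36 mm
rod midpoint off hole axis (left+, looking inward) -1.73 mm; radial of TCP-equiv tip 50.8
rod top z at 0.05 0.05131689989136282
rod top z at 0.07 0.05024578759997573
rod top z at 0.09 0.05288298910722247
```

Call:
apply_moves --increments '[{"grip": 255, "xyz": [-1.7, 0, 2.8], "rotation": [0, 0, 0]}, {"grip": 255, "xyz": [-1.7, 0, 2.8], "rotation": [0, 0, 0]}]'

```text
time: 6.65
ee_pos: [0.527, -0.146, 0.0334]
eef_rot: [0.951, -0.31, 0.002, 0.001]
ft_force: [-0.4, -1.4, -1.2]
width: 0.0168
```

```bash
python3 - <<'E'
from rel import *
run(-66,[-120,-60,0,60],-126.2); st(); cam("top"); st()
E
```

```text
t 6.65 pos [ 527.  -146.    33.4] bardir 53.9 zaxis [ 0. -0. -1.] F [-0.36 -1.44 -1.21] M [-0.04  0.04 -0.05] w 16.8 q [ 0.55  0.39 -0.43  1.85  0.2   0.93 -0.6 ]
ctr(top) [ 0.63604 -0.00149] phi -66.38 [(-120, 173.6, -0.04), (-60, -126.2, 0.08), (0, -66.5, -0.08), (60, -6.3, 0.04)]
rod n 15 dir 54.02 tool 53.87 perp off -2.47 mm
rod midpoint off hole axis (left+, looking inward) 0.27 mm; radial of TCP-equiv tip 51.0
rod top z at 0.05 0.048471102135062324
rod top z at 0.07 0.048172292643522005
rod top z at 0.09 0.04777290615941705
t 6.75 pos [ 527.4 -146.    33.7] bardir 53.9 zaxis [ 0.004 -0.004 -1.   ] F [ 0.8   0.66 -0.85] M [-0.017 -0.046  0.037] w 16.6 q [ 0.55  0.39 -0.43  1.85  0.2   0.93 -0.6 ]
t 6.80 pos [ 527.5 -146.    33.8] bardir 53.9 zaxis [ 0.004 -0.004 -1.   ] F [-0.14 -0.09 -1.07] M [-0.038 -0.019 -0.004] w 16.3 q [ 0.55  0.39 -0.43  1.85  0.2   0.93 -0.6 ]
```

Call:
apply_moves --increments '[{"grip": 255, "xyz": [0, -10, 0], "rotation": [0, 0, 0]}, {"grip": 255, "xyz": [0, -18, 0], "rotation": [0, 0, 0]}, {"grip": 255, "xyz": [0, -18, 0], "rotation": [0, 0, 0]}]'

```text
time: 7.18
ee_pos: [0.5387, -0.1302, 0.0338]
eef_rot: [0.951, -0.309, 0.003, 0.001]
ft_force: [-0.3, 0.3, -1.6]
width: 0.0167
```

```bash
python3 - <<'E'
from rel import *
run(-66,[-120,-60,0,60],-126.2); 
E
```

```text
t 7.17 pos [ 538.7 -130.2   33.8] bardir 54.0 zaxis [ 0.01 -0.   -1.  ] F [-0.31  0.29 -1.62] M [-0.02 -0.03  0.  ] w 16.7 q [ 0.52  0.41 -0.43  1.84  0.21  0.94 -0.64]
ctr(top) [ 0.63605 -0.0015 ] phi -66.38 [(-120, 173.6, -0.04), (-60, -126.2, 0.08), (0, -66.5, -0.08), (60, -6.3, 0.04)]
rod n 15 dir 55.05 tool 53.98 perp off -2.28 mm
rod midpoint off hole axis (left+, looking inward) 0.56 mm; radial of TCP-equiv tip 31.4
rod top z at 0.05 0.047853939246232276
rod top z at 0.07 0.04724484770060956
rod top z at 0.09 0.04741769507197975
```

Call:
apply_moves --increments '[{"grip": 255, "xyz": [0.4, -8, 0], "rotation": [0, 0, 0]}, {"grip": 255, "xyz": [0.4, -14, 0], "rotation": [0, 0, 0]}, {"grip": 255, "xyz": [0.4, -14, 0], "rotation": [0, 0, 0]}]'

```text
time: 7.65
ee_pos: [0.5471, -0.1194, 0.0337]
eef_rot: [0.951, -0.309, 0.003, 0.001]
ft_force: [-0.8, -0.3, -1.7]
width: 0.0168
```

```bash
cat > tq.py <<'E'
from go import *
C=np.array([.6342,-.0001])
def tq(s=None):
    s=s or r.read_state(); d=s["ee_pos"]-np.r_[C,.0435]; q=R.from_quat(s["eef_rot"])
    F=s["ft_force"]; T=d[0]*F[1]-d[1]*F[0]; Mz=s["torque"][2]
    rad=np.hypot(*d[:2]); al=np.degrees(np.arctan2(d[1],d[0]))
    y=q.as_matrix()[:,1]; bd=np.degrees(np.arctan2(y[1],y[0]))
    print("t %.2f R %.1f alpha %.1f bar-alpha %.1f z %.1f rel-x %.1f | F"%(s["time"],rad*1000,al,bd,s["ee_pos"][2]*1000,(al+168.8+180)%360-180),F.round(1),"rxF %.2f Mz %.2f -> ext %.2f | Frad %.1f"%(T,Mz,T+Mz,F[:2]@d[:2]/rad),"v",np.abs(s["joint_vel"]).max().round(3))
    return s
def swing(th,rad=None,bd_fix=0,dz=0,s=None,Rt=.147):
    """print rows for swinging cw by angles th (deg) about C, keeping radius Rt, bar along radius"""
    s=s or r.read_state(); d=s["ee_pos"][:2]-C; al=np.degrees(np.arctan2(d[1],d[0]))
    for t in np.atleast_1d(th):
        a=al-t; p=np.r_[C+Rt*np.array([np.cos(np.radians(a)),np.sin(np.radians(a))]),.0337+dz]
        x,w=inc(p,down(a+180),s); print(t,"xyz",x.round(1),"rot",w.round(1))
E
python3 - <<'E'
from tq import *
tq(); swing([0,9,18,27,36,45])
E
```

```text
t 7.65 R 147.8 alpha -126.1 bar-alpha -126.0 z 33.7 rel-x 42.7 | F [-0.8 -0.3 -1.7] rxF -0.07 Mz -0.01 -> ext -0.09 | Frad 0.7 v 0.008
0 xyz [ 0.  -0.8 -0. ] rot [ 0.  -0.3  0.1]
9 xyz [-23.   -2.6  -0.1] rot [-0.  -0.3  9.1]
18 xyz [-45.4  -8.   -0.3] rot [-0.  -0.3 18.1]
27 xyz [-66.7 -16.9  -0.4] rot [-0.1 -0.3 27.1]
36 xyz [-86.4 -29.   -0.5] rot [-0.1 -0.3 36.1]
45 xyz [-103.9  -44.    -0.6] rot [-0.1 -0.3 45.1]
```

Call:
apply_moves --increments '[{"grip": 255, "xyz": [-23, -2.6, 0], "rotation": [0, 0, 9]}, {"grip": 255, "xyz": [-45.4, -8, 0], "rotation": [0, 0, 18]}]'

```text
time: 7.9
ee_pos: [0.5154, -0.0878, 0.0338]
eef_rot: [0.889, -0.458, 0.004, 0.001]
ft_force: [6.0, -3.7, -1.9]
width: 0.0163
```

```bash
python3 - <<'E'
from tq import *
tq(); swing([9,18,27,36,45])
E
```

```text
t 7.90 R 147.6 alpha -143.6 bar-alpha -144.5 z 33.8 rel-x 25.2 | F [ 6.  -3.7 -1.9] rxF 0.97 Mz -0.48 -> ext 0.49 | Frad -2.6 v 1.384
9 xyz [-23.   -2.1  -0.1] rot [-0.2 -0.4  8.1]
18 xyz [-45.5  -7.1  -0.2] rot [-0.2 -0.4 17.1]
27 xyz [-67.  -15.6  -0.4] rot [-0.2 -0.4 26.1]
36 xyz [-86.9 -27.3  -0.5] rot [-0.3 -0.4 35.1]
45 xyz [-104.6  -42.    -0.6] rot [-0.3 -0.4 44.1]
```

Call:
apply_moves --increments '[{"grip": 255, "xyz": [-23, -2.1, 0], "rotation": [0, 0, 8]}, {"grip": 255, "xyz": [-45.5, -7.1, 0], "rotation": [0, 0, 17]}, {"grip": 255, "xyz": [-67, -15.6, 0], "rotation": [0, 0, 26]}, {"grip": 255, "xyz": [-87, -27.3, 0], "rotation": [0, 0, 35]}, {"grip": 255, "xyz": [-104.6, -42, 0], "rotation": [0, 0, 44]}]'

```text
time: 8.52
ee_pos: [0.4879, 0.0203, 0.0329]
eef_rot: [-0.65, 0.76, -0.004, -0.0]
ft_force: [0.1, -6.7, -1.4]
width: 0.0165
```

```bash
python3 - <<'E'
from tq import *
tq(); swing([0,9,18,22,26])
c=cam("top"); cv2.imwrite("pics/top6.png",c["img"])
E
```

```text
t 8.53 R 147.7 alpha 172.1 bar-alpha 171.1 z 32.9 rel-x -19.1 | F [ 0.1 -6.7 -1.4] rxF 0.98 Mz -0.58 -> ext 0.40 | Frad -1.1 v 1.609
0 xyz [-0.  -0.7 -0.8] rot [-0.3 -0.3 -1. ]
9 xyz [-23.   -2.2  -1. ] rot [-0.3 -0.3  8. ]
18 xyz [-45.6  -7.1  -1.1] rot [-0.4 -0.3 17. ]
22 xyz [-55.3 -10.5  -1.1] rot [-0.4 -0.3 21. ]
26 xyz [-64.7 -14.5  -1.1] rot [-0.4 -0.3 25. ]
```

View pics/top6.png

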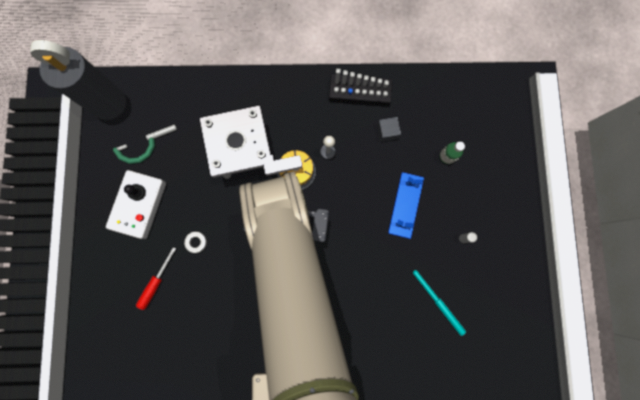

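Call:
apply_moves --increments '[{"grip": 255, "xyz": [-5, 0, 0], "rotation": [0, 0, 1]}, {"grip": 255, "xyz": [0, 0, 0], "rotation": [0, 0, -1]}]'

```text
time: 8.82
ee_pos: [0.4882, 0.0221, 0.033]
eef_rot: [-0.654, 0.756, -0.004, -0.0]
ft_force: [-0.5, -5.9, -0.8]
width: 0.0165
```

```bash
python3 - <<'E'
from tq import *
tq(); 
for b in (3,4,5): swing([-b])
swing([-3,-4],Rt=.195)
E
```

```text
t 8.82 R 147.7 alpha 171.4 bar-alpha 171.7 z 33.0 rel-x -19.8 | F [-0.5 -5.9 -0.8] rxF 0.88 Mz -0.58 -> ext 0.29 | Frad -0.4 v 0.397
-3 xyz [ 7.7 -0.9 -0.7] rot [-0.3 -0.3 -2.6]
-4 xyz [10.3 -1.  -0.7] rot [-0.3 -0.3 -3.6]
-5 xyz [12.8 -1.2 -0.7] rot [-0.3 -0.4 -4.6]
-3 xyz [ 9.9 47.1 -1. ] rot [-0.3 -0.3 -2.6]
-4 xyz [13.3 46.9 -0.9] rot [-0.3 -0.3 -3.6]
```

Call:
apply_moves --increments '[{"grip": 255, "xyz": [4, -0.5, -0.5], "rotation": [-0.3, -0.3, -1.5]}, {"grip": 255, "xyz": [5, 15, -0.7], "rotation": [-0.3, -0.3, -1.5]}, {"grip": 255, "xyz": [5, 32, -0.7], "rotation": [-0.3, -0.3, -1.5]}, {"grip": 255, "xyz": [5, 47, -1], "rotation": [-0.3, -0.3, -1.5]}, {"grip": 255, "xyz": [5, 47, -1], "rotation": [-0.3, -0.3, -1.5]}]'

```text
time: 9.45
ee_pos: [0.4398, 0.0242, 0.0338]
eef_rot: [-0.665, 0.747, -0.001, -0.0]
ft_force: [0.9, -0.3, -1.2]
width: 0.0164
```

```bash
python3 - <<'E'
from tq import *
from meas import lines
s=tq(); swing([-12,-24,-36,-48,-58],Rt=.195)
c=cam("top"); cv2.imwrite("pics/top7.png",c["img"])
E
```

```text
t 9.45 R 195.9 alpha 172.9 bar-alpha 173.3 z 33.8 rel-x -18.3 | F [ 0.9 -0.3 -1.2] rxF 0.05 Mz 0.04 -> ext 0.09 | Frad -0.9 v 0.041
-12 xyz [40.6 -4.8  0.1] rot [ -0.   -0.1 -11.6]
-24 xyz [ 79.4 -17.1   0.2] rot [ -0.   -0.1 -23.6]
-36 xyz [114.9 -37.2   0.2] rot [  0.   -0.1 -35.6]
-48 xyz [145.4 -64.3   0.3] rot [  0.   -0.1 -47.6]
-58 xyz [166.1 -91.3   0.3] rot [  0.   -0.1 -57.6]
```

View pics/top7.png

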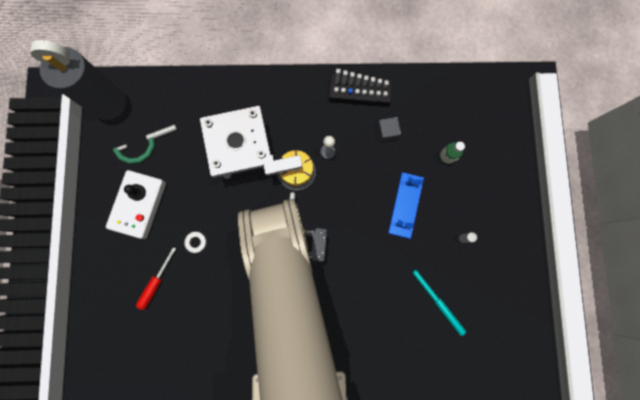

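Call:
apply_moves --increments '[{"grip": 255, "xyz": [36, -4, 0], "rotation": [0, 0, -10.5]}, {"grip": 255, "xyz": [70, -13.2, 0], "rotation": [0, 0, -21]}, {"grip": 255, "xyz": [102, -28, 0], "rotation": [0, 0, -31.5]}, {"grip": 255, "xyz": [131, -50, 0], "rotation": [0, 0, -42]}, {"grip": 255, "xyz": [154, -75, 0], "rotation": [0, 0, -52]}]'

```text
time: 10.12
ee_pos: [0.4983, -0.1393, 0.0343]
eef_rot: [0.926, -0.378, 0.001, 0.0]
ft_force: [0.2, 0.7, -1.5]
width: 0.0163
```

```bash
python3 - <<'E'
from tq import *
from meas import lines
s=tq(); c=cam("top"); np.set_printoptions(precision=5,suppress=True)
for ph in (-66,-68,-64): print(lines(c,[.636,-.0015],ph,[-120,-60,0,60]))
cv2.imwrite("pics/top8.png",c["img"]); tq()
E
```

```text
t 10.12 R 194.6 alpha -134.3 bar-alpha -134.4 z 34.3 rel-x 34.5 | F [ 0.2  0.7 -1.5] rxF -0.08 Mz 0.02 -> ext -0.06 | Frad -0.6 v 1.598
(array([ 0.63607, -0.0014 ]), np.float64(-62.26875051845048), [(-120, 177.67643437409126, -0.03372461569876948, 407), (-60, -122.18980184186778, 0.047767614073721335, 447), (0, -62.34626827257246, -0.04757450391039593, 336), (60, -2.246855660932292, 0.014206130695624576, 358)])
(array([ 0.63607, -0.0014 ]), np.float64(-62.268750520891665), [(-120, 177.67643437408537, -0.0337246142020917, 407), (-60, -122.18980184434913, 0.04776761405060788, 447), (0, -62.346268275010125, -0.047574503907063526, 336), (60, -2.246855660923163, 0.014206132284810173, 358)])
(array([ 0.63607, -0.0014 ]), np.float64(-62.26875052191283), [(-120, 177.67643437413682, -0.033724613542870104, 407), (-60, -122.1898018453467, 0.047767614065413744, 447), (0, -62.346268276043894, -0.04757450391435457, 336), (60, -2.246855660970457, 0.01420613291641692, 358)])
t 10.18 R 195.5 alpha -133.1 bar-alpha -134.0 z 34.6 rel-x 35.7 | F [ 0.5 -2.7 -0.8] rxF 0.44 Mz -0.02 -> ext 0.42 | Frad 1.6 v 0.311
```

```bash
cat >> tq.py <<'E'
def at(a,Rt,z=.0337):
    s=r.read_state(); p=np.r_[C+Rt*np.array([np.cos(np.radians(a)),np.sin(np.radians(a))]),z]
    x,w=inc(p,down(a+180),s); print("to",a,Rt,"xyz",x.round(1),"rot",w.round(1))
E
python3 - <<'E'
from tq import *
tq(); at(-122.3,.183)
E
```

```text
t 10.18 R 195.5 alpha -133.1 bar-alpha -134.0 z 34.6 rel-x 35.7 | F [ 0.5 -2.7 -0.8] rxF 0.44 Mz -0.02 -> ext 0.42 | Frad 1.6 v 0.311
to -122.3 0.183 xyz [ 33.9 -16.3   1.1] rot [ -0.   -0.3 -11.7]
```

Call:
apply_moves --increments '[{"grip": 255, "xyz": [30, -10, 1], "rotation": [0, -0.3, -9]}, {"grip": 255, "xyz": [33.9, -16.3, 1.1], "rotation": [0, -0.3, -11.7]}, {"grip": 255, "xyz": [33.9, -16.3, 1.1], "rotation": [0, -0.3, -11.7]}, {"grip": 255, "xyz": [33.9, -16.3, 1.1], "rotation": [0, -0.3, -11.7]}]'

```text
time: 10.68
ee_pos: [0.5358, -0.1542, 0.0336]
eef_rot: [0.96, -0.279, -0.0, -0.0]
ft_force: [0.9, 0.1, -1.8]
width: 0.0167
```

```bash
python3 - <<'E'
from rel import *
import tq
run(-62.3,[-120,-60,0,60],-122.25,p0=(.636,-.0015)); tq.tq(); tq.at(-122.3,.147)
E
```

```text
t 10.68 pos [ 535.8 -154.2   33.6] bardir 57.7 zaxis [-0.  0. -1.] F [ 0.87  0.13 -1.79] M [-0.07 -0.04 -0.  ] w 16.7 q [ 0.51  0.41 -0.37  1.82  0.18  0.94 -0.5 ]
ctr(top) [ 0.63608 -0.0014 ] phi -62.25 [(-120, 177.7, -0.04), (-60, -122.2, 0.05), (0, -62.3, -0.05), (60, -2.2, 0.02)]
rod n 15 dir 57.78 tool 57.65 perp off -2.60 mm
rod midpoint off hole axis (left+, looking inward) 0.48 mm; radial of TCP-equiv tip 52.7
rod top z at 0.05 0.04740231990696296
rod top z at 0.07 0.047806374648635463
rod top z at 0.09 0.04851198836510193
t 10.78 R 183.0 alpha -122.5 bar-alpha -122.3 z 33.8 rel-x 46.3 | F [-0.4 -0.4 -1.5] rxF -0.02 Mz -0.02 -> ext -0.04 | Frad 0.6 v 0.004
to -122.3 0.147 xyz [  0.6 -36.    0.1] rot [ 0.  0. -0.]
```

Call:
apply_moves --increments '[{"grip": 255, "xyz": [0.5, -12, 0], "rotation": [0, 0, 0]}, {"grip": 255, "xyz": [0.5, -24, 0], "rotation": [0, 0, 0]}, {"grip": 255, "xyz": [0.5, -36, 0], "rotation": [0, 0, 0]}, {"grip": 255, "xyz": [0.5, -36, 0], "rotation": [0, 0, 0]}]'

```text
time: 11.28
ee_pos: [0.5562, -0.1227, 0.0338]
eef_rot: [0.961, -0.277, -0.0, -0.0]
ft_force: [0.3, -0.2, -1.7]
width: 0.0169
```

```bash
python3 - <<'E'
from tq import *
tq(); swing([9,18,27,36])
E
```

```text
t 11.28 R 145.3 alpha -122.4 bar-alpha -122.2 z 33.8 rel-x 46.4 | F [ 0.3 -0.2 -1.7] rxF 0.05 Mz -0.04 -> ext 0.02 | Frad 0.1 v 0.019
9 xyz [-23.   -0.2   0.1] rot [-0.   0.   9.2]
18 xyz [-45.4  -5.7   0.1] rot [-0.   0.  18.2]
27 xyz [-66.7 -14.6   0.1] rot [-0.   0.  27.2]
36 xyz [-86.3 -26.7   0.1] rot [-0.   0.  36.2]
```

Call:
apply_moves --increments '[{"grip": 255, "xyz": [-23, -0.2, 0], "rotation": [0, 0, 9]}, {"grip": 255, "xyz": [-45.4, -5.7, 0], "rotation": [0, 0, 18]}, {"grip": 255, "xyz": [-66.7, -14.6, 0], "rotation": [0, 0, 27]}, {"grip": 255, "xyz": [-86.3, -26.7, 0], "rotation": [0, 0, 36]}]'

```text
time: 11.78
ee_pos: [0.498, -0.0557, 0.0344]
eef_rot: [0.826, -0.564, 0.001, -0.0]
ft_force: [6.9, -3.7, -2.5]
width: 0.0164
```

```bash
python3 - <<'E'
from tq import *
tq(); swing([3,6,9,12,15])
E
```

```text
t 11.78 R 147.1 alpha -157.8 bar-alpha -158.7 z 34.4 rel-x 11.0 | F [ 6.9 -3.7 -2.5] rxF 0.89 Mz -0.58 -> ext 0.31 | Frad -5.0 v 1.498
3 xyz [-7.7 -0.2  0.7] rot [-0.1 -0.1  2.1]
6 xyz [-15.4  -0.7   0.6] rot [-0.1 -0.1  5.1]
9 xyz [-23.   -1.6   0.6] rot [-0.1 -0.1  8.1]
12 xyz [-30.6  -2.9   0.6] rot [-0.1 -0.1 11.1]
15 xyz [-38.1  -4.6   0.6] rot [-0.1 -0.1 14.1]
```

Call:
apply_moves --increments '[{"grip": 255, "xyz": [-10.2, -0.4, 0.6], "rotation": [0, 0, 3.2]}, {"grip": 255, "xyz": [-20.4, -1.3, 0.6], "rotation": [0, 0, 7.2]}, {"grip": 255, "xyz": [-30.6, -2.9, 0.6], "rotation": [0, 0, 11.2]}]'

```text
time: 12.15
ee_pos: [0.4897, -0.0279, 0.034]
eef_rot: [0.765, -0.644, 0.002, 0.0]
ft_force: [2.3, -6.3, -1.9]
width: 0.0168
```

```bash
python3 - <<'E'
from tq import *
tq(); swing([3,6,9,12,15])
E
```

```text
t 12.15 R 147.1 alpha -169.1 bar-alpha -170.2 z 34.0 rel-x -0.3 | F [ 2.3 -6.3 -1.9] rxF 0.97 Mz -0.49 -> ext 0.48 | Frad -1.1 v 0.703
3 xyz [-7.7 -0.2  0.2] rot [-0.2 -0.2  1.9]
6 xyz [-15.4  -0.6   0.2] rot [-0.2 -0.2  4.9]
9 xyz [-23.   -1.5   0.2] rot [-0.2 -0.2  7.9]
12 xyz [-30.6  -2.8   0.2] rot [-0.2 -0.2 10.9]
15 xyz [-38.1  -4.4   0.1] rot [-0.2 -0.2 13.9]
```

Call:
apply_moves --increments '[{"grip": 255, "xyz": [-10.2, -0.3, 0.2], "rotation": [0, 0, 3]}, {"grip": 255, "xyz": [-20.4, -1.1, 0.2], "rotation": [0, 0, 7]}]'

```text
time: 12.4
ee_pos: [0.4874, -0.0095, 0.0338]
eef_rot: [0.723, -0.691, 0.003, 0.0]
ft_force: [1.4, -6.0, -2.3]
width: 0.0164
```

```bash
python3 - <<'E'
from tq import *
tq(); swing([4,8])
E
```

```text
t 12.40 R 147.1 alpha -176.4 bar-alpha -177.5 z 33.8 rel-x -7.6 | F [ 1.4 -6.  -2.3] rxF 0.90 Mz -0.50 -> ext 0.40 | Frad -1.0 v 0.719
4 xyz [-10.3  -0.3   0. ] rot [-0.2 -0.3  2.9]
8 xyz [-20.5  -1.2  -0. ] rot [-0.2 -0.3  6.9]
```

Call:
apply_moves --increments '[{"grip": 255, "xyz": [-10.3, -0.3, 0], "rotation": [0, 0, 3]}, {"grip": 255, "xyz": [-20.5, -1.2, 0], "rotation": [0, 0, 7]}]'

```text
time: 12.65
ee_pos: [0.4873, 0.0092, 0.0336]
eef_rot: [-0.677, 0.736, -0.003, -0.001]
ft_force: [-0.6, -6.5, -1.9]
width: 0.0165
```

```bash
python3 - <<'E'
from tq import *
tq(); swing([4,8])
E
```

```text
t 12.65 R 147.2 alpha 176.4 bar-alpha 175.3 z 33.6 rel-x -14.8 | F [-0.6 -6.5 -1.9] rxF 0.95 Mz -0.49 -> ext 0.46 | Frad 0.2 v 0.723
4 xyz [-10.3  -0.3  -0.2] rot [-0.2 -0.3  2.9]
8 xyz [-20.5  -1.2  -0.2] rot [-0.2 -0.3  6.9]
```

Call:
apply_moves --increments '[{"grip": 255, "xyz": [-10.3, -0.3, -0.2], "rotation": [0, 0, 3]}, {"grip": 255, "xyz": [-20.5, -1.2, -0.2], "rotation": [0, 0, 7]}]'

```text
time: 12.9
ee_pos: [0.4897, 0.0277, 0.0334]
eef_rot: [-0.629, 0.777, -0.004, -0.002]
ft_force: [-0.8, -6.5, -0.9]
width: 0.0166
```

```bash
python3 - <<'E'
from tq import *
tq(); swing([4,8])
E
```

```text
t 12.90 R 147.2 alpha 169.1 bar-alpha 168.0 z 33.4 rel-x -22.1 | F [-0.8 -6.5 -0.9] rxF 0.96 Mz -0.51 -> ext 0.44 | Frad -0.4 v 0.718
4 xyz [-10.3  -0.3  -0.3] rot [-0.2 -0.4  2.9]
8 xyz [-20.5  -1.2  -0.4] rot [-0.2 -0.4  6.9]
```

Call:
apply_moves --increments '[{"grip": 255, "xyz": [-10.3, -0.3, -0.3], "rotation": [0, 0, 3]}, {"grip": 255, "xyz": [-20.5, -1.2, -0.4], "rotation": [0, 0, 7]}]'

```text
time: 13.15
ee_pos: [0.4943, 0.0457, 0.0333]
eef_rot: [-0.579, 0.816, -0.004, -0.003]
ft_force: [-1.6, -5.3, -0.5]
width: 0.0164
```

```bash
python3 - <<'E'
from tq import *
tq(); swing([-1,-2,-3])
E
```

```text
t 13.15 R 147.2 alpha 161.9 bar-alpha 160.7 z 33.3 rel-x -29.3 | F [-1.6 -5.3 -0.5] rxF 0.81 Mz -0.52 -> ext 0.29 | Frad -0.2 v 0.707
-1 xyz [ 2.6 -0.2 -0.3] rot [-0.1 -0.6 -2.2]
-2 xyz [ 5.1 -0.4 -0.3] rot [-0.1 -0.6 -3.2]
-3 xyz [ 7.7 -0.5 -0.3] rot [-0.1 -0.6 -4.2]
```

Call:
apply_moves --increments '[{"grip": 255, "xyz": [4, -0.5, -0.3], "rotation": [0, -0.5, -2]}, {"grip": 255, "xyz": [5, 15, -0.3], "rotation": [0, -0.5, -2]}, {"grip": 255, "xyz": [5, 32, -0.3], "rotation": [0, -0.5, -2]}, {"grip": 255, "xyz": [5, 47, -0.3], "rotation": [0, -0.5, -2]}, {"grip": 255, "xyz": [5, 47, -0.3], "rotation": [0, -0.5, -2]}]'

```text
time: 13.78
ee_pos: [0.4472, 0.0572, 0.0336]
eef_rot: [-0.593, 0.805, -0.001, 0.0]
ft_force: [-1.1, 0.1, -1.5]
width: 0.0168
```

```bash
python3 - <<'E'
from tq import *
from meas import lines
s=tq(); swing([-10.5,-21,-31.5,-42,-52],Rt=.195)
c=cam("top"); np.set_printoptions(precision=5,suppress=True)
for ph in (-66,-75,-60,-53): print(lines(c,[.636,-.0015],ph,[0,60]))
cv2.imwrite("pics/top9.png",c["img"]);
E
```

```text
t 13.78 R 195.6 alpha 163.0 bar-alpha 162.8 z 33.6 rel-x -28.2 | F [-1.1  0.1 -1.5] rxF 0.03 Mz -0.02 -> ext 0.02 | Frad 1.1 v 0.039
-10.5 xyz [35.5 -4.  -0. ] rot [ -0.1  -0.1 -10.7]
-21.0 xyz [ 69.8 -13.8   0.1] rot [ -0.1  -0.1 -21.2]
-31.5 xyz [101.8 -29.6   0.1] rot [ -0.1  -0.1 -31.7]
-42.0 xyz [130.3 -51.1   0.2] rot [ -0.1  -0.1 -42.2]
-52.0 xyz [153.4 -76.    0.3] rot [ -0.1  -0.1 -52.2]
(array([ 0.63616, -0.00065]), np.float64(-70.61391752666917), [(0, -70.61390672446711, 6.562353188632741e-06, 480), (60, -10.610626901164325, 0.0021662361650966536, 377)])
(array([ 0.63616, -0.00065]), np.float64(-70.6139167884763), [(0, -70.61390598688386, 6.561982795680321e-06, 480), (60, -10.61062616449485, 0.0021662351758775303, 377)])
(array([ 0.63617, -0.00058]), np.float64(-70.66318022456251), [(0, -70.66318491408455, -2.853548583189869e-06, 480), (60, -10.65963097508702, 0.0023315921294543573, 403)])meas.py:27: RuntimeWarning: invalid value encountered in divide
  a=np.radians(q[2]+k); d=X-q[:2]; pe=d@[-np.sin(a),np.cos(a)]; o.append(np.sqrt(w/w.sum())*pe*1000)
Traceback (most recent call last):
  File "meas.py", line 29, in lines
    f=least_squares(res,[p[0],p[1],phi],x_scale=[.001,.001,1]); p,phi=f.x[:2],f.x[2]
ValueError: Residuals are not finite in the initial point.
```

Call:
apply_moves --increments '[{"grip": 255, "xyz": [35.5, -4, 0], "rotation": [0, 0, -10.6]}, {"grip": 255, "xyz": [69.8, -13.8, 0], "rotation": [0, 0, -21.2]}, {"grip": 255, "xyz": [101.8, -29.6, 0], "rotation": [0, 0, -31.7]}, {"grip": 255, "xyz": [130.3, -51.1, 0], "rotation": [0, 0, -42.2]}, {"grip": 255, "xyz": [153.4, -76, 0], "rotation": [0, 0, -52.2]}]'

```text
time: 14.45
ee_pos: [0.4759, -0.1139, 0.0344]
eef_rot: [0.888, -0.46, 0.002, 0.0]
ft_force: [0.1, 1.6, -1.6]
width: 0.0167
```

```bash
python3 - <<'E'
from tq import *
from meas import lines
c=cam("top"); 
print(lines(c,[.636,-.0015],-70.6,[-60,0,60])[1:]); tq(); at(-130.6,.184)
E
```

```text
(np.float64(-69.17030254766888), [(-60, -129.13551518012312, 0.02028216991974141, 466), (0, -69.20628903393629, -0.021547541248138555, 420), (60, -9.137301514904577, 0.02087420690620543, 335)])
t 14.50 R 195.9 alpha -143.0 bar-alpha -144.3 z 34.7 rel-x 25.8 | F [ 0.7 -4.1 -0.6] rxF 0.72 Mz -0.02 -> ext 0.70 | Frad 1.9 v 0.356
to -130.6 0.184 xyz [ 39.  -17.1   1.3] rot [ -0.1  -0.4 -13.7]
```

Call:
apply_moves --increments '[{"grip": 255, "xyz": [33, -7, 1], "rotation": [0, -0.4, -10]}, {"grip": 255, "xyz": [43, -18.2, 1.3], "rotation": [0, -0.4, -15]}, {"grip": 255, "xyz": [43, -18.2, 1.3], "rotation": [0, -0.4, -15]}, {"grip": 255, "xyz": [43, -18.2, 1.3], "rotation": [0, -0.4, -15]}]'

```text
time: 15.0
ee_pos: [0.5171, -0.1419, 0.0335]
eef_rot: [0.941, -0.337, -0.0, -0.0]
ft_force: [-0.3, -0.2, -2.6]
width: 0.0168
```

```bash
python3 - <<'E'
from rel import *
import tq
run(-69.2,[-120,-60,0,60],-129.2,p0=(.636,-.0015)); tq.tq(); tq.at(-129.2,.147)
E
```

```text
t 15.00 pos [ 517.1 -141.9   33.5] bardir 50.6 zaxis [-0.  0. -1.] F [-0.33 -0.16 -2.62] M [-0.08  0.   -0.01] w 16.8 q [ 0.43  0.36 -0.29  1.88  0.13  0.92 -0.6 ]
ctr(top) [ 0.63571 -0.00137] phi -69.37 [(-120, 170.6, -0.04), (-60, -129.2, 0.08), (0, -69.5, -0.08), (60, -9.3, 0.04)]
rod n 15 dir 50.65 tool 50.58 perp off -2.49 mm
rod midpoint off hole axis (left+, looking inward) 0.19 mm; radial of TCP-equiv tip 53.9
rod top z at 0.05 0.0472272732278191
rod top z at 0.07 0.04816647152065788
rod top z at 0.09 0.046968171840199385
t 15.10 R 184.0 alpha -129.5 bar-alpha -129.4 z 33.6 rel-x 39.3 | F [ 0.5 -0.6 -1.1] rxF 0.14 Mz 0.02 -> ext 0.16 | Frad 0.2 v 0.007
to -129.2 0.147 xyz [  1. -37.  -0.] rot [-0.   0.  -0.2]
```

Aligned (0.2 mm); insert.

Call:
apply_moves --increments '[{"grip": 255, "xyz": [0.3, -12, 0], "rotation": [0, 0, 0]}, {"grip": 255, "xyz": [0.3, -24, 0], "rotation": [0, 0, 0]}, {"grip": 255, "xyz": [0.3, -37, 0], "rotation": [0, 0, 0]}, {"grip": 255, "xyz": [0.3, -37, 0], "rotation": [0, 0, 0]}]'

```text
time: 15.6
ee_pos: [0.5416, -0.112, 0.0337]
eef_rot: [0.942, -0.336, -0.0, -0.001]
ft_force: [0.4, -0.3, -2.0]
width: 0.0165
```

```bash
python3 - <<'E'
from tq import *
tq(); swing([4,8])
E
```

```text
t 15.60 R 145.3 alpha -129.6 bar-alpha -129.2 z 33.7 rel-x 39.2 | F [ 0.4 -0.3 -2. ] rxF 0.08 Mz -0.00 -> ext 0.07 | Frad -0.0 v 0.021
4 xyz [-10.3   1.3  -0. ] rot [-0.1  0.   4.4]
8 xyz [-20.5   0.1   0. ] rot [-0.1  0.   8.4]
```

Call:
apply_moves --increments '[{"grip": 255, "xyz": [-10.3, 1, 0], "rotation": [0, 0, 4]}, {"grip": 255, "xyz": [-20.5, 0, 0], "rotation": [0, 0, 8]}]'

```text
time: 15.85
ee_pos: [0.5262, -0.1001, 0.034]
eef_rot: [0.915, -0.403, 0.001, -0.001]
ft_force: [4.1, -3.9, -1.7]
width: 0.0167
```

```bash
python3 - <<'E'
from tq import *
tq(); swing([4,8])
E
```

```text
t 15.85 R 147.2 alpha -137.2 bar-alpha -137.5 z 34.0 rel-x 31.6 | F [ 4.1 -3.9 -1.7] rxF 0.84 Mz -0.63 -> ext 0.21 | Frad -0.4 v 0.613
4 xyz [-10.3  -0.5   0.3] rot [-0.1 -0.1  3.7]
8 xyz [-20.5  -1.5   0.3] rot [-0.1 -0.1  7.7]
```

Call:
apply_moves --increments '[{"grip": 255, "xyz": [-10.3, -0.5, 0.3], "rotation": [0, 0, 3.5]}, {"grip": 255, "xyz": [-20.5, -1.5, 0.3], "rotation": [0, 0, 7.5]}]'

```text
time: 16.1
ee_pos: [0.5145, -0.0856, 0.0343]
eef_rot: [0.886, -0.464, 0.002, -0.001]
ft_force: [5.7, -4.4, -1.7]
width: 0.0166
```

```bash
python3 - <<'E'
from tq import *
tq(); swing([4,8])
E
```

```text
t 16.10 R 147.1 alpha -144.5 bar-alpha -145.3 z 34.3 rel-x 24.3 | F [ 5.7 -4.4 -1.7] rxF 1.01 Mz -0.54 -> ext 0.47 | Frad -2.1 v 0.637
4 xyz [-10.3  -0.3   0.5] rot [-0.2 -0.2  3.2]
8 xyz [-20.5  -1.3   0.5] rot [-0.2 -0.2  7.2]
```

Call:
apply_moves --increments '[{"grip": 255, "xyz": [-8, -0.3, 0.5], "rotation": [0, 0, 3]}, {"grip": 255, "xyz": [-16, -0.8, 0.5], "rotation": [0, 0, 6]}]'

```text
time: 16.35
ee_pos: [0.5067, -0.0735, 0.0342]
eef_rot: [0.859, -0.511, 0.004, -0.001]
ft_force: [3.4, -3.6, -2.3]
width: 0.0165
```

```bash
python3 - <<'E'
from tq import *
tq(); swing([3,6])
E
```

```text
t 16.35 R 147.1 alpha -150.1 bar-alpha -151.5 z 34.2 rel-x 18.7 | F [ 3.4 -3.6 -2.3] rxF 0.71 Mz -0.42 -> ext 0.29 | Frad -1.1 v 0.497
3 xyz [-7.7 -0.1  0.4] rot [-0.3 -0.3  1.6]
6 xyz [-15.4  -0.6   0.4] rot [-0.3 -0.3  4.6]
```

Call:
apply_moves --increments '[{"grip": 255, "xyz": [-10, -0.2, 0.4], "rotation": [0, 0, 2.8]}, {"grip": 255, "xyz": [-18, -0.8, 0.4], "rotation": [0, 0, 5.8]}]'

```text
time: 16.6
ee_pos: [0.4995, -0.0591, 0.0341]
eef_rot: [0.831, -0.556, 0.005, -0.001]
ft_force: [3.5, -6.2, -2.0]
width: 0.0165
```

```bash
python3 - <<'E'
from tq import *
tq(); swing([3,6,7])
E
```

```text
t 16.60 R 147.1 alpha -156.3 bar-alpha -157.5 z 34.1 rel-x 12.5 | F [ 3.5 -6.2 -2. ] rxF 1.04 Mz -0.49 -> ext 0.56 | Frad -0.8 v 0.511
3 xyz [-7.7 -0.1  0.3] rot [-0.4 -0.4  1.8]
6 xyz [-15.4  -0.6   0.3] rot [-0.4 -0.4  4.8]
7 xyz [-17.9  -0.8   0.3] rot [-0.4 -0.4  5.8]
```

Call:
apply_moves --increments '[{"grip": 255, "xyz": [-6, -0.1, 0.3], "rotation": [0, 0, 2]}, {"grip": 255, "xyz": [-12, -0.4, 0.3], "rotation": [0, 0, 4]}]'

```text
time: 16.85
ee_pos: [0.4958, -0.0498, 0.0341]
eef_rot: [0.81, -0.586, 0.006, -0.001]
ft_force: [2.3, -6.5, -1.4]
width: 0.0164
```

```bash
python3 - <<'E'
from tq import *
tq(); swing([3,4,5])
E
```

```text
t 16.85 R 147.1 alpha -160.2 bar-alpha -161.7 z 34.1 rel-x 8.6 | F [ 2.3 -6.5 -1.4] rxF 1.02 Mz -0.37 -> ext 0.65 | Frad 0.0 v 0.359
3 xyz [-7.7 -0.1  0.3] rot [-0.5 -0.5  1.5]
4 xyz [-10.3  -0.2   0.3] rot [-0.5 -0.5  2.5]
5 xyz [-12.8  -0.3   0.3] rot [-0.5 -0.5  3.5]
```

```bash
python3 - <<'E'
from tq import *
for i in range(5): cam("top"); tq()
swing([1,2,3])
E
```

```text
t 16.90 R 147.1 alpha -160.6 bar-alpha -161.8 z 34.0 rel-x 8.2 | F [ 1.6 -6.1 -2.4] rxF 0.93 Mz -0.54 -> ext 0.39 | Frad 0.5 v 0.062
t 16.95 R 147.1 alpha -160.4 bar-alpha -161.7 z 34.0 rel-x 8.4 | F [ 2.6 -5.7 -2.6] rxF 0.92 Mz -0.36 -> ext 0.56 | Frad -0.5 v 0.033
t 17.00 R 147.1 alpha -160.3 bar-alpha -161.7 z 34.0 rel-x 8.5 | F [ 2.5 -5.7 -1. ] rxF 0.91 Mz -0.39 -> ext 0.51 | Frad -0.4 v 0.01
t 17.05 R 147.1 alpha -160.3 bar-alpha -161.7 z 34.0 rel-x 8.5 | F [ 2.  -6.3 -1.4] rxF 0.97 Mz -0.34 -> ext 0.63 | Frad 0.2 v 0.004
t 17.10 R 147.1 alpha -160.3 bar-alpha -161.7 z 34.0 rel-x 8.5 | F [ 1.7 -5.3 -2.9] rxF 0.82 Mz -0.35 -> ext 0.47 | Frad 0.2 v 0.002
1 xyz [-2.6 -0.1  0.3] rot [-0.5 -0.5 -0.3]
2 xyz [-5.1 -0.1  0.3] rot [-0.5 -0.5  0.7]
3 xyz [-7.7 -0.1  0.2] rot [-0.5 -0.5  1.7]
```

Call:
apply_moves --increments '[{"grip": 255, "xyz": [-3.5, 0, 0.2], "rotation": [0, 0, 0.7]}, {"grip": 255, "xyz": [-7.5, -0.1, 0.2], "rotation": [0, 0, 1.8]}]'

```text
time: 17.35
ee_pos: [0.4941, -0.0447, 0.0341]
eef_rot: [0.8, -0.599, 0.007, -0.0]
ft_force: [2.8, -6.3, -1.9]
width: 0.017
```

```bash
python3 - <<'E'
from tq import *
tq()
for i in range(6): cam("side"); tq()
swing([1,2,3])
E
```

```text
t 17.35 R 147.1 alpha -162.3 bar-alpha -163.6 z 34.1 rel-x 6.5 | F [ 2.8 -6.3 -1.9] rxF 1.01 Mz -0.49 -> ext 0.52 | Frad -0.7 v 0.215
t 17.40 R 147.0 alpha -162.5 bar-alpha -163.7 z 34.1 rel-x 6.3 | F [ 2.5 -5.7 -3.3] rxF 0.91 Mz -0.56 -> ext 0.34 | Frad -0.7 v 0.035
t 17.45 R 147.1 alpha -162.5 bar-alpha -163.6 z 34.1 rel-x 6.3 | F [ 2.8 -5.8 -1.7] rxF 0.94 Mz -0.41 -> ext 0.53 | Frad -0.9 v 0.018
t 17.50 R 147.1 alpha -162.4 bar-alpha -163.6 z 34.1 rel-x 6.4 | F [ 2.3 -6.  -2.1] rxF 0.94 Mz -0.38 -> ext 0.56 | Frad -0.3 v 0.006
t 17.55 R 147.1 alpha -162.4 bar-alpha -163.6 z 34.1 rel-x 6.4 | F [ 3.3 -6.4 -2.1] rxF 1.05 Mz -0.43 -> ext 0.62 | Frad -1.2 v 0.002
t 17.60 R 147.1 alpha -162.4 bar-alpha -163.6 z 34.1 rel-x 6.4 | F [ 3.3 -5.2 -2.6] rxF 0.88 Mz -0.42 -> ext 0.46 | Frad -1.6 v 0.002
t 17.65 R 147.1 alpha -162.4 bar-alpha -163.6 z 34.1 rel-x 6.4 | F [ 2.5 -6.5 -2.2] rxF 1.03 Mz -0.45 -> ext 0.57 | Frad -0.4 v 0.001
1 xyz [-2.6 -0.   0.3] rot [-0.5 -0.6 -0.2]
2 xyz [-5.1 -0.1  0.3] rot [-0.5 -0.6  0.8]
3 xyz [-7.7 -0.1  0.3] rot [-0.5 -0.6  1.8]
```

Call:
apply_moves --increments '[{"grip": 255, "xyz": [-5, 0, 0.2], "rotation": [0, 0, 1]}, {"grip": 255, "xyz": [-10, -0.2, 0.2], "rotation": [0, 0, 2.8]}]'

```text
time: 17.9
ee_pos: [0.4919, -0.0374, 0.034]
eef_rot: [0.785, -0.62, 0.008, -0.0]
ft_force: [3.5, -6.9, -1.9]
width: 0.017
```

```bash
cat >> tq.py <<'E'
def avg(n=6):
    import contextlib,io
    L=[]
    for i in range(n):
        cam("side"); s=r.read_state(); d=s["ee_pos"]-np.r_[C,.0435]; F=s["ft_force"]; L.append(d[0]*F[1]-d[1]*F[0]+s["torque"][2])
    print("static mean %.3f sd %.3f"%(np.mean(L),np.std(L)),np.round(L,2))
E
python3 - <<'E'
from tq import *
tq(); avg(6); tq(); swing([1,2,3,4])
E
```

```text
t 17.90 R 147.1 alpha -165.3 bar-alpha -166.6 z 34.0 rel-x 3.5 | F [ 3.5 -6.9 -1.9] rxF 1.11 Mz -0.52 -> ext 0.59 | Frad -1.6 v 0.33
static mean 0.664 sd 0.045 [0.72 0.66 0.63 0.59 0.67 0.7 ]
t 18.20 R 147.1 alpha -165.4 bar-alpha -166.6 z 34.0 rel-x 3.4 | F [ 2.9 -7.6 -2. ] rxF 1.18 Mz -0.49 -> ext 0.70 | Frad -0.9 v 0.002
1 xyz [-2.6 -0.1  0.3] rot [-0.6 -0.7 -0.2]
2 xyz [-5.1 -0.1  0.2] rot [-0.6 -0.7  0.8]
3 xyz [-7.7 -0.2  0.2] rot [-0.6 -0.7  1.8]
4 xyz [-10.3  -0.3   0.2] rot [-0.6 -0.7  2.8]
```

The torque has risen from the 0.4 Nm running value to about 0.66 Nm held (0.6–0.7 moving), so the cap bears inside the snug window. I stop turning, unload gently and withdraw.

Call:
apply_moves --increments '[{"grip": 255, "xyz": [4, -0.2, 0.2], "rotation": [0, 0, -1.5]}, {"grip": 255, "xyz": [4, -0.2, 0.2], "rotation": [0, 0, -1.5]}]'

```text
time: 18.45
ee_pos: [0.493, -0.0418, 0.0339]
eef_rot: [0.793, -0.61, 0.008, -0.0]
ft_force: [0.6, -3.1, -1.7]
width: 0.0166
```

```bash
python3 - <<'E'
from tq import *
from meas import lines
tq(); c=cam("top"); 
for ph in (-107,-100): 
    try: print(lines(c,[.636,-.0015],ph,[60,120])[1:])
    except Exception as e: print(e)
avg(3)
E
```

```text
t 18.45 R 147.2 alpha -163.5 bar-alpha -165.1 z 33.9 rel-x 5.3 | F [ 0.6 -3.1 -1.7] rxF 0.47 Mz -0.30 -> ext 0.17 | Frad 0.3 v 0.022
(np.float64(-98.00200261858183), [(60, -37.99987050145403, 0.0013674468564983666, 426), (120, 22.002761167866954, 0.003019081134890411, 420)])
(np.float64(-95.99669317741673), [(60, -35.996432346704985, 0.00015877205230413471, 364), (120, 24.003848079395727, 0.000347544515775719, 395)])
static mean 0.237 sd 0.089 [0.12 0.26 0.33]
```

Call:
apply_moves --increments '[{"grip": 255, "xyz": [2.5, 0, 0], "rotation": [0.3, 0.3, -0.8]}, {"grip": 255, "xyz": [2.5, 15, 0], "rotation": [0.4, 0.4, -0.8]}, {"grip": 255, "xyz": [2.5, 32, 0], "rotation": [0.4, 0.4, -0.8]}, {"grip": 255, "xyz": [2.5, 47, 0], "rotation": [0.4, 0.4, -0.8]}, {"grip": 255, "xyz": [2.5, 47, 0], "rotation": [0.4, 0.4, -0.8]}]'

```text
time: 19.27
ee_pos: [0.4468, -0.0559, 0.0333]
eef_rot: [0.797, -0.604, 0.013, -0.0]
ft_force: [0.5, 0.0, -1.4]
width: 0.017
```

```bash
python3 - <<'E'
from tq import *
from meas import lines
tq(); c=cam("top"); cv2.imwrite("pics/top10.png",cv2.resize(c["img"][130:240,240:360],None,fx=5,fy=5,interpolation=cv2.INTER_CUBIC))
for ph in (-107,-100): 
    try: print(lines(c,[.636,-.0015],ph,[60,120])[1:])
    except Exception as e: print(e)
E
```

```text
t 19.27 R 195.5 alpha -163.4 bar-alpha -164.3 z 33.3 rel-x 5.4 | F [ 0.5  0.  -1.4] rxF 0.02 Mz 0.02 -> ext 0.04 | Frad -0.5 v 0.042
(np.float64(-95.17748380982827), [(60, -35.18068891549862, -0.002020164935272184, 410), (120, 24.823989548394348, 0.0009463473529761762, 379)])
(np.float64(-94.89808705132184), [(60, -34.90003773478477, -0.0011768397042630219, 418), (120, 25.10117651758262, -0.0004647051665088858, 358)])
```

View pics/top10.png

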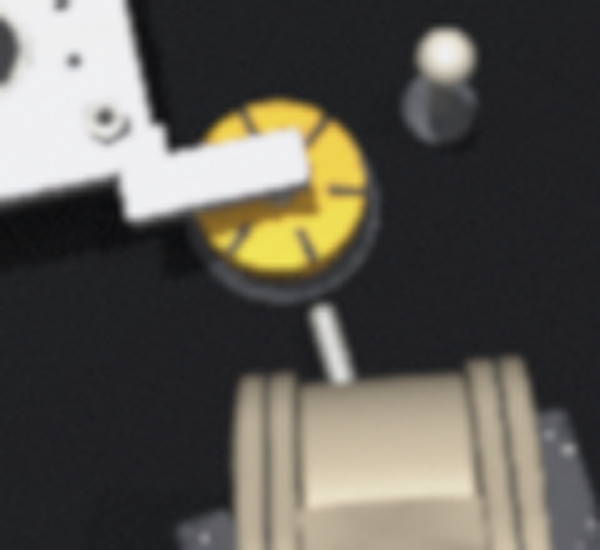

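```bash
python3 - <<'E'
from tq import *
from meas import lines
c=cam("top")
for ph in (-99,-103): print(lines(c,[.636,-.0015],ph,[-120,-60,0,60]))
tq(); at(-164,.2,.12)
E
```

```text
(array([ 0.6372, -0.0014]), np.float64(-97.13930404710926), [(-120, 142.35265956563913, -0.2803658599847356, 501), (-60, -156.53997472293318, 0.37882513814040814, 479), (0, -97.76191602220106, -0.376418455563232, 481), (60, -36.98040903286566, 0.09929429698498846, 490)])
(array([ 0.6372, -0.0014]), np.float64(-97.19209132098692), [(-120, 142.174454978795, -0.33816819974703644, 351), (-60, -156.4506193270472, 0.46354313592380025, 447), (0, -97.95688209666918, -0.4607791815981312, 447), (60, -36.99303562716572, 0.12598558761576367, 461)])
t 19.38 R 193.9 alpha -163.4 bar-alpha -164.3 z 33.6 rel-x 5.4 | F [ 0.4 -0.5 -1.5] rxF 0.11 Mz -0.03 -> ext 0.08 | Frad -0.3 v 0.015
to -164 0.2 xyz [ -0.4   4.6 -86.5] rot [-1.  -1.1 -0.3]
```

The collar's last hole is now at about −157°, and the bar tip at crop (322,310) is clear of it. The turning is done, so I lift the bar and carry it to the rest.

Call:
apply_moves --increments '[{"grip": 255, "xyz": [0, 5, -40], "rotation": [-0.5, -0.5, 0]}, {"grip": 255, "xyz": [0, 5, -80], "rotation": [-1, -1, 0]}, {"grip": 255, "xyz": [0, 5, -100], "rotation": [-1, -1, 0]}, {"grip": 255, "xyz": [0, 5, -100], "rotation": [-1, -1, 0]}]'

```text
time: 19.88
ee_pos: [0.4429, -0.0552, 0.1348]
eef_rot: [0.797, -0.604, 0.002, -0.0]
ft_force: [-0.4, 0.6, -1.7]
width: 0.0169
```

```bash
python3 - <<'E'
from tq import *
from meas import lines
st(); show([.5356,-.2932,.11],-15.3)
c=cam("top"); print(lines(c,[.636,-.0015],-97.3,[-120,-60,0,60]))
E
```

```text
t 19.88 pos [442.9 -55.2 134.8] bardir 15.7 zaxis [ 0.004 -0.003 -1.   ] F [-0.39  0.61 -1.72] M [-0.031  0.116  0.073] w 16.9 q [ 0.27  0.03 -0.25  2.02  0.01  1.08 -1.28]
t 19.875 xyz [254.0936 -24.5567  25.8023] rot [-0.2171 -0.1499 31.0483]
(array([ 0.6372, -0.0014]), np.float64(-97.15726451039801), [(-120, 142.3496258288453, -0.2722769865061061, 513), (-60, -156.57461149536448, 0.368056826510036, 484), (0, -97.7620182511954, -0.3656210193154945, 479), (60, -37.00260532468476, 0.09660393550855323, 489)])
```

Call:
apply_moves --increments '[{"grip": 255, "xyz": [52, -5, 0], "rotation": [0, 0, 6.2]}, {"grip": 255, "xyz": [104, -10, 0], "rotation": [0, 0, 12.4]}, {"grip": 255, "xyz": [155, -15, 0], "rotation": [0, 0, 18.6]}, {"grip": 255, "xyz": [205, -20, 10], "rotation": [0, 0, 25]}, {"grip": 255, "xyz": [254, -24.5, 25], "rotation": [0, 0, 31]}]'

```text
time: 20.55
ee_pos: [0.5348, -0.2944, 0.1072]
eef_rot: [-0.606, 0.796, -0.001, -0.001]
ft_force: [0.3, 0.7, -1.6]
width: 0.0166
```

```bash
python3 - <<'E'
from tq import *
st(); show([.5356,-.2932,.08],-15.3)
E
```

```text
t 20.55 pos [ 534.8 -294.4  107.2] bardir -15.4 zaxis [ 0. -0. -1.] F [ 0.32  0.66 -1.64] M [ 0.1   0.01 -0.01] w 16.6 q [ 0.45  0.39 -0.03  1.65  0.01  1.1  -1.42]
t 20.55 xyz [-1.47 -0.46 27.17] rot [-0.04 -0.11 -0.14]
```

Call:
apply_moves --increments '[{"grip": 255, "xyz": [-1.2, -0.5, 27], "rotation": [0, 0, 0]}, {"grip": 255, "xyz": [-1.2, -0.5, 42], "rotation": [0, 0, 0]}, {"grip": 255, "xyz": [-1.2, -0.5, 42], "rotation": [0, 0, 0]}, {"grip": 255, "xyz": [-1.2, -0.5, 42], "rotation": [0, 0, 0]}]'

```text
time: 21.05
ee_pos: [0.5361, -0.2931, 0.066]
eef_rot: [-0.606, 0.795, -0.001, -0.0]
ft_force: [0.4, 0.4, -1.8]
width: 0.0168
```

```bash
python3 - <<'E'
from tq import *
s=st(); show([.5356,-.2928,.0355],-15.3)
q=R.from_quat(s["eef_rot"])
c=cam("wrist"); cv2.imwrite("pics/w11.png",c["img"])
c2=cam("top"); p=proj(c2,[.5356,-.2928,.05])[0].astype(int); cv2.imwrite("pics/top11.png",cv2.resize(c2["img"][p[1]-50:p[1]+50,p[0]-60:p[0]+60],None,fx=5,fy=5,interpolation=cv2.INTER_CUBIC))
h=hsv(c)
for row in (100,140,170): 
    k=np.nonzero((h[row,280:350,2]>200)&(h[row,280:350,1]<80))[0]; u=280+(k.min()+k.max())/2; print(row,u,"in tool",q.inv().apply(plane(c,[[u,row]],s["ee_pos"][2]+.0097)[0]-s["ee_pos"])*1000)
E
```

```text
t 21.05 pos [ 536.1 -293.1   66. ] bardir -15.4 zaxis [ 0. -0. -1.] F [ 0.45  0.42 -1.75] M [0.1  0.03 0.04] w 16.8 q [ 0.45  0.44 -0.03  1.68  0.02  1.02 -1.43]
t 21.05 xyz [-0.25  0.63 30.55] rot [-0.1  -0.12 -0.08]
100 314.5 in tool [ -3.71 -77.98  -9.57]
140 307.0 in tool [ -7.06 -61.29  -9.61]
170 314.5 in tool [ -3.84 -48.03  -9.62]
```

View pics/w11.png

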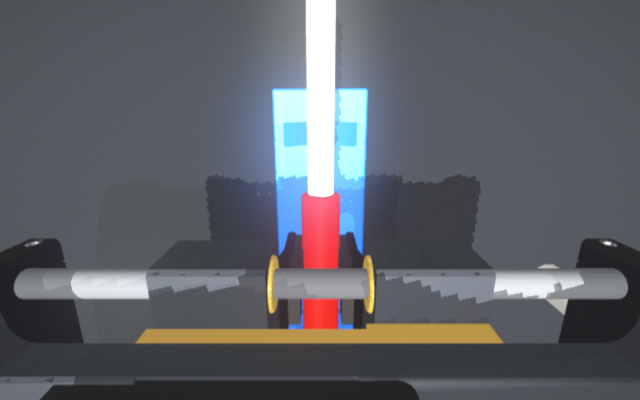

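View pics/top11.png

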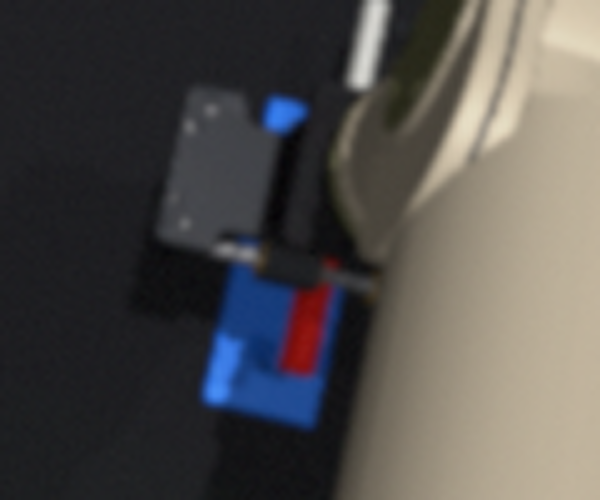

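The wrist view shows the rod (centre column 321) over the middle of the vee (columns 284–357) and the sleeve front at row 195, where it was when grasped. Lowering.

Call:
apply_moves --increments '[{"grip": 255, "xyz": [-0.2, 0.6, 12], "rotation": [0, 0, 0]}, {"grip": 255, "xyz": [-0.2, 0.6, 22], "rotation": [0, 0, 0]}, {"grip": 255, "xyz": [-0.2, 0.6, 28], "rotation": [0, 0, 0]}, {"grip": 255, "xyz": [-0.2, 0.6, 28], "rotation": [0, 0, 0]}]'

```text
time: 21.65
ee_pos: [0.5353, -0.293, 0.0377]
eef_rot: [-0.606, 0.795, -0.001, -0.0]
ft_force: [0.1, 0.0, -1.2]
width: 0.0165
```

```bash
python3 - <<'E'
from tq import *
s=st(); show([.5356,-.2928,.0353],-15.3)
E
```

```text
t 21.65 pos [ 535.3 -293.    37.7] bardir -15.4 zaxis [ 0. -0. -1.] F [ 0.14  0.03 -1.2 ] M [0.08 0.06 0.02] w 16.5 q [ 0.45  0.47 -0.03  1.7   0.02  0.97 -1.43]
t 21.65 xyz [-0.24 -0.19  2.35] rot [-0.07 -0.11 -0.1 ]
```

Call:
apply_moves --increments '[{"grip": 255, "xyz": [-0.2, 0, 2.4], "rotation": [0, 0, 0]}, {"grip": 255, "xyz": [-0.2, 0, 2.4], "rotation": [0, 0, 0]}]'

```text
time: 21.9
ee_pos: [0.5358, -0.2929, 0.0355]
eef_rot: [-0.606, 0.795, -0.001, -0.0]
ft_force: [-0.2, -1.1, -0.3]
width: 0.0164
```

```bash
python3 - <<'E'
from tq import *
s=st()
E
```

```text
t 21.90 pos [ 535.8 -292.9   35.5] bardir -15.4 zaxis [ 0. -0. -1.] F [-0.15 -1.06 -0.3 ] M [-0.01 -0.12  0.  ] w 16.4 q [ 0.45  0.47 -0.03  1.7   0.02  0.97 -1.43]
```

Call:
apply_moves --increments '[{"grip": 180, "xyz": [0, 0, 0], "rotation": [0, 0, 0]}, {"grip": 150, "xyz": [0, 0, 0], "rotation": [0, 0, 0]}, {"grip": 100, "xyz": [0, 0, 0], "rotation": [0, 0, 0]}, {"grip": 80, "xyz": [0, 0, 0], "rotation": [0, 0, 0]}]'

```text
time: 22.4
ee_pos: [0.5357, -0.2929, 0.0355]
eef_rot: [-0.606, 0.795, -0.001, -0.0]
ft_force: [0.7, 0.2, -0.3]
width: 0.0476
```

```bash
python3 - <<'E'
from tq import *
s=st(); c=cam("wrist"); cv2.imwrite("pics/w12.png",c["img"])
E
```

```text
t 22.40 pos [ 535.7 -292.9   35.5] bardir -15.4 zaxis [ 0. -0. -1.] F [ 0.74  0.18 -0.29] M [ 0.05  0.06 -0.03] w 47.6 q [ 0.45  0.47 -0.03  1.7   0.02  0.97 -1.43]
```

View pics/w12.png

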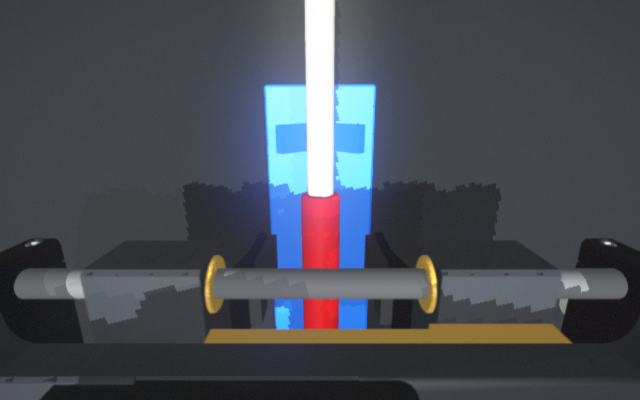

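The bar (column 320) sits in the vee, centred on the rest (columns 265–375), and the jaws are open clear of it. I raise the hand straight up, then back off for a look.

Call:
apply_moves --increments '[{"grip": 80, "xyz": [0, 0, -25], "rotation": [0, 0, 0]}, {"grip": 80, "xyz": [0, 0, -70], "rotation": [0, 0, 0]}, {"grip": 80, "xyz": [0, 0, -120], "rotation": [0, 0, 0]}, {"grip": 80, "xyz": [40, 60, -150], "rotation": [0, 0, 0]}, {"grip": 80, "xyz": [70, 110, -160], "rotation": [0, 0, 0]}]'

```text
time: 23.08
ee_pos: [0.4214, -0.3282, 0.1944]
eef_rot: [-0.606, 0.795, -0.003, 0.0]
ft_force: [-0.2, -1.9, 0.5]
width: 0.0596
```

Call:
apply_moves --increments '[{"grip": 80, "xyz": [20, 60, 0], "rotation": [0, 0, 0]}, {"grip": 80, "xyz": [20, 110, 0], "rotation": [0, 0, 0]}, {"grip": 80, "xyz": [20, 110, 0], "rotation": [0, 0, 0]}]'

```text
time: 23.45
ee_pos: [0.307, -0.3183, 0.1943]
eef_rot: [-0.605, 0.796, -0.003, 0.0]
ft_force: [0.5, -0.5, -0.6]
width: 0.06
```

```bash
python3 - <<'E'
from tq import *
from meas import lines
st()
for n in ("top","side"):
    c=cam(n); cv2.imwrite(f"pics/{n}13.png",c["img"])
    for rm,s,ce in comps(mask(c,"red"),150):
        if ce[0]<300: continue
        v,u=np.nonzero(rm); W2=plane(c,np.c_[u,v],.050)[:,:2]
        mu=W2.mean(0); d=np.linalg.svd(W2-mu)[2][0]; d*=np.sign(d[0]); P,_=depthpts(c,rm)
        print(n,"red",(mu*1000).round(1),np.degrees(np.arctan2(d[1],d[0])),"z",np.median(P[:,2]))
    if n=="top": print(lines(c,[.636,-.0015],-97.3,[-120,-60,0,60]))
E
```

```text
t 23.45 pos [ 307.  -318.3  194.3] bardir -15.6 zaxis [ 0.004 -0.004 -1.   ] F [ 0.53 -0.46 -0.63] M [ 0.093 -0.039  0.012] w 60.0 q [ 0.64 -0.05  0.06  1.97  0.    1.22 -1.15]
top red [ 521.6 -288.9] -15.348010260869868 z 0.053765037522578926
(array([ 0.6371, -0.0014]), np.float64(-97.13820751849985), [(-120, 142.3577661006201, -0.27859070084545157, 532), (-60, -156.53697416874635, 0.3808229122436203, 468), (0, -97.764573048463, -0.3784318238386495, 467), (60, -36.97305446347645, 0.10305141493460387, 510)])
side red [ 518.7 -291. ] -15.246589465288864 z 0.050933716899121934
```

View pics/top13.png

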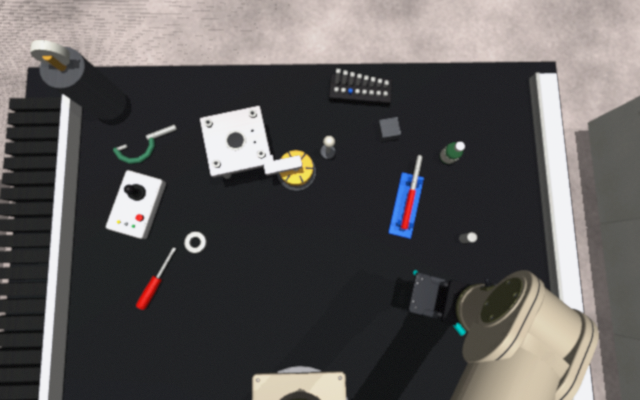

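View pics/side13.png

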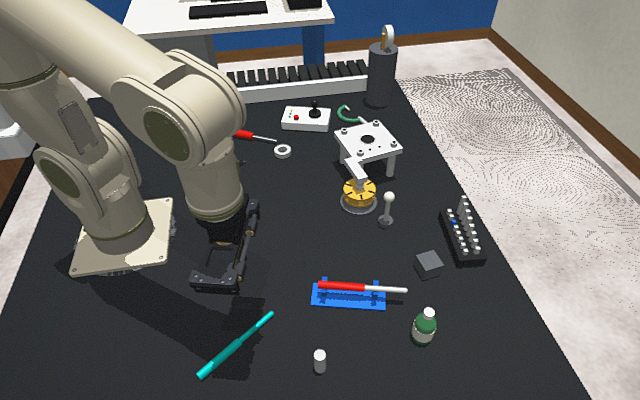

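```bash
python3 - <<'E'
from bench import r
print(r.close_job())
E
```

```text
the job is handed in; nothing more can be done
None
```

The jack's cap is snug under the lug, the bar is back on its blue rest, and I handed the job in after about 23.5 s of the 72 s allowed.

- **Turning:** I turned the collar clockwise in three swings, each in a fresh hole, by about 151° (2.6 rad) in all. The bar met about 0.4 Nm through the free travel. I stopped when the torque had risen to about 0.66 Nm held still, averaged over six readings. The moving readings there were noisier, 0.5 to 0.65 Nm in single readings. That puts it inside the 0.55 to 0.85 Nm window and well below forced.
- **Last checks:**
  - Bar: it lies within 0.3 mm and 0.1° of where it started.
  - Collar: its lines did not move between withdrawing the bar and handing in.
  - Other things: they look undisturbed in the top and side views, and the arm was clear of everything.
- **Disagreements:**
  - Camera bias: the top camera showed the bar about 2.3 mm off from where the arm's pose put it. I lined the bar up with each hole in the same picture, so this dropped out.
  - Play in the holes: the collar turned about 8 to 10° less than the bar on each swing. I put that down to play in the hole and give in the grip, but I did not check the torque again after withdrawing the bar.

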